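# Lift a tacky veneered panel onto the sloping drying rack

### The job

The little veneered panel has finished pressing but is still tacky: take the wooden pressing block off it and stand the block upright on the bench, then, without ever touching the panel with the gripper, slide the lifter under the panel, carry it over and lower it gently onto the sloping drying rack, veneer up, lying flat on the ribs with its lower edge against both stops. Draw the lifter out and lay it back flat on the bench, and leave the glue bottle, the mallet and the small jar where they are.

Things in the scene. Friction and masses are not known exactly. Their poses are not given: they have to be found in the camera images.
- block: Dark hardwood pressing block with a thin cork sole, 70 (its x) x 42 (its y) x 50 mm tall, 0.14 to 0.28 kg; at the start it stands on the panel, turned at a slant. Origin: centre of its underside; z up.
- panel: Veneered plywood panel, 90 (its x) x 120 (its y) x 6 mm, about 60 g, tacky: the gripper must never touch it. At the start it lies level across the stand's two bearers, underside 18 mm above the bench, its -x edge towards the robot. Origin: centre of its underside; z out of the veneered face.
- lifter: Spatula, 0.22 kg, at the start flat on the bench. Steel blade 64 mm wide (y), z = 0 to 3 mm, from x = -72 to its tip at x = +70 mm. An upright steel neck, 36 mm wide, x = -8 to 0, z = 3 to 33 mm, stops the panel sliding back: only the 70 mm ahead of it goes under the panel. Origin: blade's underside, below the neck's front face, mid-width; x to the tip, z up.
- lifter_grip (a point): Centre of the lifter's dark wooden handle, at (-40, 0, 45) mm in the lifter's frame; axes as the lifter's. The handle is a bar over the rear blade, along x from -75 to -5 mm, 22 mm wide (y) and 28 mm tall (z = 31 to 59 mm); a rear post 18 mm wide carries it at x = -70 to -62 mm. Pinch it across its width.
- stand: Fixed wooden stand under the panel: two bearers 18 mm tall, 12 wide, 120 long along x, centred at y = +52 and -52 mm, so 92 mm free between them down to the bench; a cross piece as tall joins them at x = 46 to 60 mm. The -x end, towards the robot, is open. The panel lies within 10 mm of its middle, turned up to 0.12 rad. Origin: centre, on the bench; z up.
- bed: Sloping bed of the fixed drying rack, rising away from the robot at 40 degrees to the level. Origin: where the centre of the panel's underside belongs, 175 mm up; x up the slope, y across, z square out of it. Two ribs 12 mm wide at y = +52 and -52 mm, tops at z = 0, 20 mm deep, x = -57 to 60 mm; 92 mm free between them, open at the low end; a cross piece at x = 48 to 60 mm.
- bed_stops (a point): Midway between the bed's two stops, at (-45, 0, 0) mm in the bed's frame; axes as the bed's. Each stop stands on the low end of a rib, 14 mm wide, y = 45 to 59 mm on either side, upper face at the bed's x = -45 mm, 10 mm thick, top at z = 14 mm. Side cheeks, x = -60 to 60 mm, inner faces at y = +74 and -74 mm, 10 mm thick, stand to z = 16 mm.
- rack: The rack's foot, fixed: a base board 150 (x = -65 to 85 mm) x 180 x 12 mm, with uprights under the bed's cheeks. The bed's origin is at (20, 0, 175) mm here. Origin: on the bench; x away from the robot, z up.
- glue: Bystander: white glue bottle, 52 mm across, 150 mm tall, standing. Origin: centre of its underside.
- mallet: Bystander: wooden mallet lying flat, head 70 (x) x 110 (y) x 60 mm tall, handle 26 mm thick from x = 30 to 230 mm at z = 30 mm. Origin: under the head's centre, on the bench.
- jar: Bystander: small glass jar with a steel lid, 44 mm across, 70 mm tall, standing. Origin: centre of its underside.
Things that resemble listed ones, but are neither listed nor needed, are in the scene too. Leave any blue or pink look-alike of the lifter alone. Of the things that look like the rack, the larger one is meant.

How it is judged:
By the outcome, as a careful person would: the job done as asked, in the order asked, and still so for the second after the job is handed in, with the robot touching nothing.
It also fails if it takes over 72 s, if anything falls off the work surface, if the arm or the gripper's body presses on something with over 40 N, if the wrist force passes 120 N, or if a joint passes its speed limit or range.

### The arm

A 6-joint arm with a two-finger parallel gripper is mounted at the origin on the work surface. World frame = base frame: x ahead of the robot, y to its left, z up, the work surface at z = 0. Lengths are in m, angles in rad, forces in N, time in s.
With the tool pointing down it reaches from about 0.25 to 0.775 m from the base axis. Payload 4 kg.
Tool frame: the origin (TCP) lies at the very end of the fingers, on their centre line; the grasp point (between the pads) lies 19 mm behind it; y points along the fingers, x is the direction in which the jaws open and shut, and the axes are right-handed (so a half turn about y gives the same grasp; the last joint's range is limited). The gripper opens to 94 mm and grips with 3 to 60 N. Pads are 16 mm wide; open, the fingers measure 119 mm over their backs; the gripper's body (75 mm by 177 mm) begins 78 mm behind the grasp point.
Start: joints at [1.245, 0.087, 1.371, -0, 1.684, -0.103], TCP at [0.122, 0.536, 0.168] pointing down, gripper open.
Joint ranges: [-3.1, 3.1], [-0.76, 2.03], [0.27, 2.55], [-1.08, 4.22], [0.17, 2.65], [-2.57, 2.57]. Speed limits (rad/s): [2.79, 2.79, 3.14, 3.14, 3.14, 3.14].

### API

Orientations are given as [roll, pitch, yaw] about the fixed x, y, z axes, in that order (R = Rz(yaw) Ry(pitch) Rx(roll)).
In Python, from bench import robot gives the robot as it stands.
- The arm moves only by the shell command python3 -m handwheel 'ROWS' [OPENING]. ROWS is JSON, a list of rows, each an object with "delta_pos": the shift along the tool's x, y, z in mm, a list of three; "yaw": the turn about the tool's y in rad. A call has 1 to 12 rows; each row is the pose to reach, as a shift and turn from the pose commanded when the call began, along the tool's axes at that moment; what a row does not reach only later rows make up. A row lasts 1/10 s, in which the tool goes at most 50 mm and 8.59 degrees, less where a joint would pass 70% of its speed; a pose out of reach is approached as far as the arm can. A call with a gripper value outside its range is refused whole. OPENING is the closure in counts, from 0 (fully open) to 255 (shut), set as the call begins (- or left out, the last holds). The fingers move at their own pace and stop on an object; the grip force is fixed at half the most. Time passes only in rows, so rows that repeat a pose let the fingers close. It gives the time, the measured TCP pose, the force and the opening at its end, in the units of the state.
- robot.get_obs(): the state, without advancing time (a new reading comes with each control period).
- robot.snapshot(name): name is "scene" or "side" or "wrist"; returns a dict with "image" (420x560x3 uint8, red, green, blue), "fx", "fy", "cx", "cy" (pixels), "k1" (the pictures are not rectified: a ray, as slopes to the right and down, at radius r is drawn at 1 + k1 r^2 times it, then the intrinsics apply), "rvec" (rotation vector, rad) and "tvec" (3), from world to camera coordinates, as OpenCV has them. Camera axes: x right, y down, z forward; pixel columns grow to the right and rows downward; lengths in m; the calibration is good to about 2 mm. A picture is of the moment at which its call begins. There is no depth.
- robot.close_job(): hands the job in, once; it reports no verdict.
The state is a dict: "time": time; "joint_positions": joint angles; "qvel": joint speeds; "joint_torque": joint torques, N m; "tool_pos": TCP position; "ee_rot": TCP orientation; "wrist_force": force on the tool from outside, world axes, zero at the start; "wrist_torque": the same for the moment, N m; "width": finger opening in m.
Only numpy, scipy, OpenCV 4.12 (cv2) and the standard library are available. Lean on these libraries where they do the work, as an engineer would, in place of code of your own. Each camera call takes 0.05 s, during which the arm holds its last target.

## Working session

There is one attempt and no reset: what is moved stays moved. The work goes in short steps, Python scripts to look and compute and a shell command to move; the robot and the scene stay as the last step left them, time stands still between calls to the robot, and variables do not carry over. Pictures are saved under pics/ and viewed, and the job is handed in when it is done.

```bash
ls -la; mkdir -p pics
python3 - <<'E'
from bench import robot
import cv2,json
print(robot.get_obs())
for n in ["scene","side","wrist"]:
    s=robot.snapshot(n)
    cv2.imwrite(f"pics/{n}0.png",s["image"][:,:,::-1])
    print(n,{k:v for k,v in s.items() if k!="image"})
E
```

```text
total 12
drwxr-xr-x  3 agent agent 4096 Dec  6 21:57 .
drwxr-xr-x 23 root  root  4096 Dec  6 21:57 ..
drwxr-xr-x  2 agent agent 4096 Dec  6 21:57 pics
{'time': 0.0, 'joint_positions': array([ 1.24487509e+00,  8.79545949e-02,  1.37223061e+00, -1.29552281e-05,
        1.68361233e+00, -1.03104837e-01]), 'qvel': array([ 0.0003376 , -0.00044542, -0.00162871, -0.00300728, -0.00121002,
       -0.00023386]), 'joint_torque': array([-5.03090416e-05, -3.40176845e+01, -3.02432263e+01,  7.18780607e-02,
        3.28722631e-02, -1.97689506e-04]), 'tool_pos': array([0.12134614, 0.535799  , 0.1663165 ]), 'ee_rot': array([-1.5705822 ,  0.0021945 ,  1.34797872]), 'wrist_force': array([-0.00538125, -0.86222225, -0.37887155]), 'wrist_torque': array([ 0.01324411, -0.02572334, -0.04310194]), 'width': 0.09406715388236934}
scene {'fx': 520.1901430003775, 'fy': 520.1901430003775, 'cx': 284.4077241497647, 'cy': 209.68753149543508, 'k1': -0.04760863515689521, 'rvec': array([ 0.85908612,  2.65593525, -0.93415941]), 'tvec': array([ 0.42335778, -0.18728787,  1.54802605])}
side {'fx': 529.8538846884408, 'fy': 529.8538846884408, 'cx': 273.34272685378477, 'cy': 205.12329100596818, 'k1': -0.014920305606304037, 'rvec': array([ 1.94978811, -0.8674595 ,  0.4811623 ]), 'tvec': array([-0.36636305,  0.32007509,  1.34373945])}
wrist {'fx': 346.11259047514875, 'fy': 346.11259047514875, 'cx': 281.8208075248624, 'cy': 205.20679349066526, 'k1': 0.029512956254608553, 'rvec': array([-2.28212432, -1.82220564, -0.2440533 ]), 'tvec': array([-0.54883883, -0.0270419 ,  0.39197442])}
```

View pics/scene0.png

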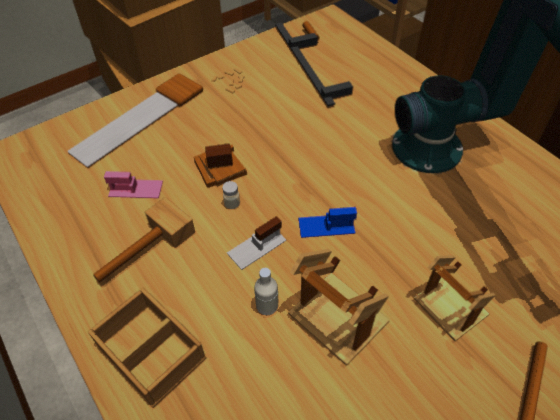

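View pics/side0.png

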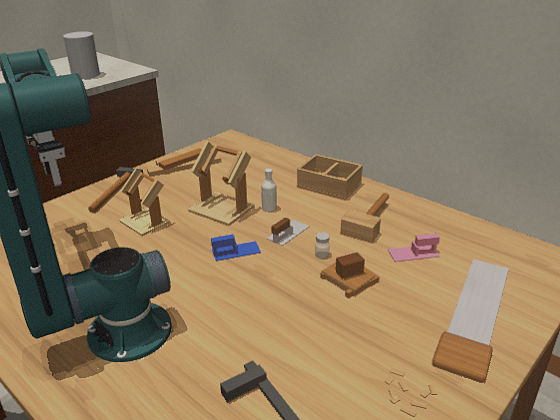

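View pics/wrist0.png

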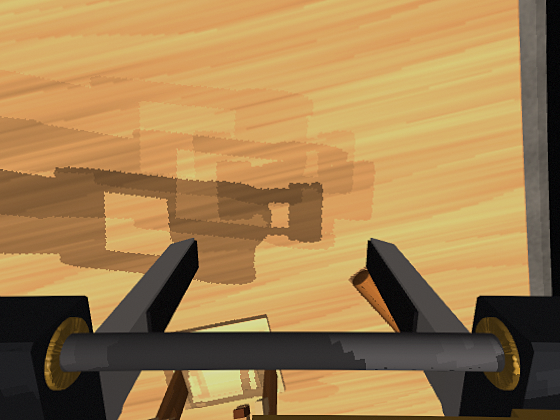

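The scene view shows three lifter-like things: pink at (135,188), blue at (330,222) and steel with a brown handle at (260,243). It also shows two racks, a larger one at (340,305) and a smaller one at (455,295). The block on the panel and stand is at (220,163), the jar at (231,195), the glue at (266,292) and the mallet at (160,235). I'll enlarge crops to confirm these.

```bash
cat > h.py <<'E'
import numpy as np, cv2
from scipy.spatial.transform import Rotation as Rn
from scipy.optimize import least_squares
def snap(n,save=None):
    from bench import robot
    s=robot.snapshot(n)
    if save:
        cv2.imwrite(f"pics/{save}.png",s["image"][:,:,::-1]); np.save(f"pics/{save}.npy",{k:v for k,v in s.items()},allow_pickle=True)
    return s
def load(f): return np.load(f"pics/{f}.npy",allow_pickle=True).item()
def KD(s): return np.array([[s["fx"],0,s["cx"]],[0,s["fy"],s["cy"]],[0,0,1.]]),np.array([s["k1"],0,0,0,0.])
def proj(P,s):
    K,D=KD(s); return cv2.projectPoints(np.asarray(P,float).reshape(-1,1,3),s["rvec"],s["tvec"],K,D)[0].reshape(-1,2)
def ray(uv,s):
    K,D=KD(s); n=cv2.undistortPoints(np.asarray(uv,float).reshape(-1,1,2),K,D).reshape(-1,2)
    R=cv2.Rodrigues(s["rvec"])[0]; c=-R.T@s["tvec"]
    return c,(R.T@np.c_[n,np.ones(len(n))].T).T
def onz(uv,z,s):
    c,d=ray(uv,s); return c+d*((z-c[2])/d[:,2])[:,None]
def crop(s,u,v,w,h,k,name,lines=[]):
    im=s["image"][:,:,::-1]; u0,v0=int(u-w/2),int(v-h/2)
    M=np.float32([[k,0,-u0*k],[0,k,-v0*k]])
    o=cv2.warpAffine(im,M,(int(w*k),int(h*k)),flags=cv2.INTER_CUBIC)
    for P,col in lines:
        for a,b in P:
            p=(np.array([proj(a,s)[0],proj(b,s)[0]])+0.0-[u0,v0])*k
            cv2.line(o,tuple(map(int,p[0])),tuple(map(int,p[1])),col,1,cv2.LINE_AA)
    for i in range(0,int(w)+1,20):
        cv2.putText(o,str(u0+i),(int(i*k),8),0,.3,(0,0,255),1); cv2.line(o,(int(i*k),9),(int(i*k),14),(0,0,255),1)
    for i in range(20,int(h)+1,20):
        cv2.putText(o,str(v0+i),(0,int(i*k)+3),0,.3,(0,0,255),1); cv2.line(o,(20,int(i*k)),(26,int(i*k)),(0,0,255),1)
    cv2.imwrite(f"pics/{name}.png",o)
def box(x0,x1,y0,y1,z0,z1,T=None):
    c=np.array([[x,y,z] for x in(x0,x1) for y in (y0,y1) for z in (z0,z1)])
    if T is not None: c=c@T[:3,:3].T+T[:3,3]
    E=[(i,j) for i in range(8) for j in range(i) if bin(i^j).count("1")==1]
    return [(c[i],c[j]) for i,j in E]
def pose(x,y,z,yaw,pitch=0):
    T=np.eye(4);T[:3,:3]=Rn.from_euler('xyz',[0,pitch,yaw]).as_matrix();T[:3,3]=x,y,z;return T
E
python3 - <<'E'
from h import *
s=snap("scene","s0");snap("side","d0")
crop(s,225,165,100,75,8,"c1")
crop(s,258,243,100,75,8,"c2")
crop(s,345,300,130,110,5.4,"c3")
d=load("d0")
crop(d,345,272,100,75,8,"c4")
crop(d,290,230,100,75,8,"c5")
crop(d,225,182,120,90,6.6,"c6")
E
```

```text
(no output)
```

View pics/c1.png

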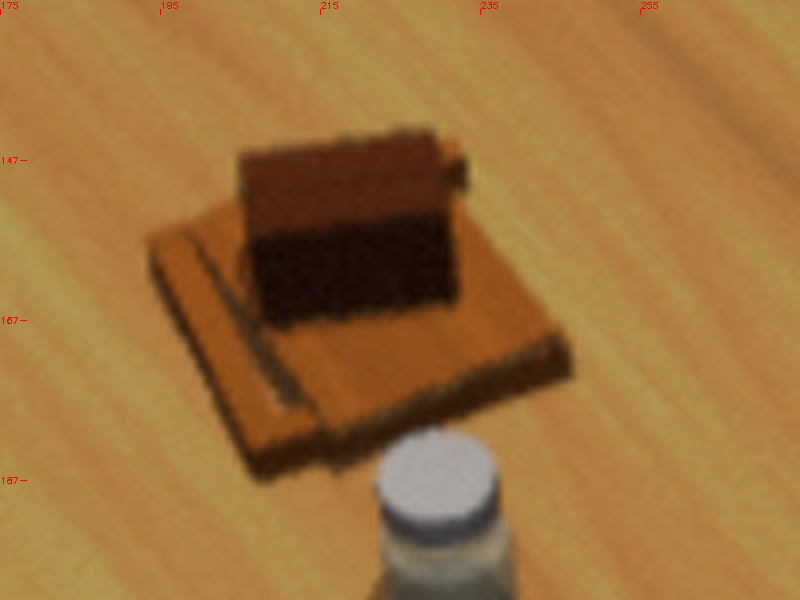

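View pics/c2.png

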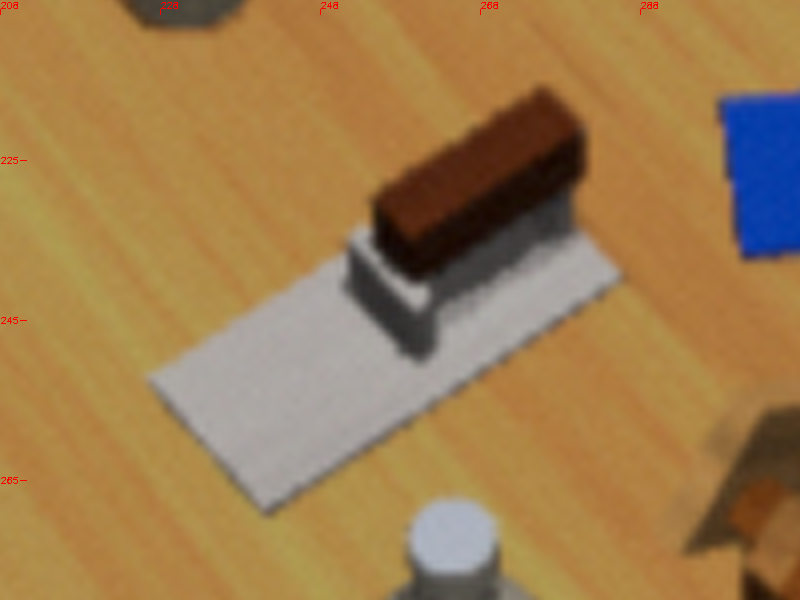

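View pics/c3.png

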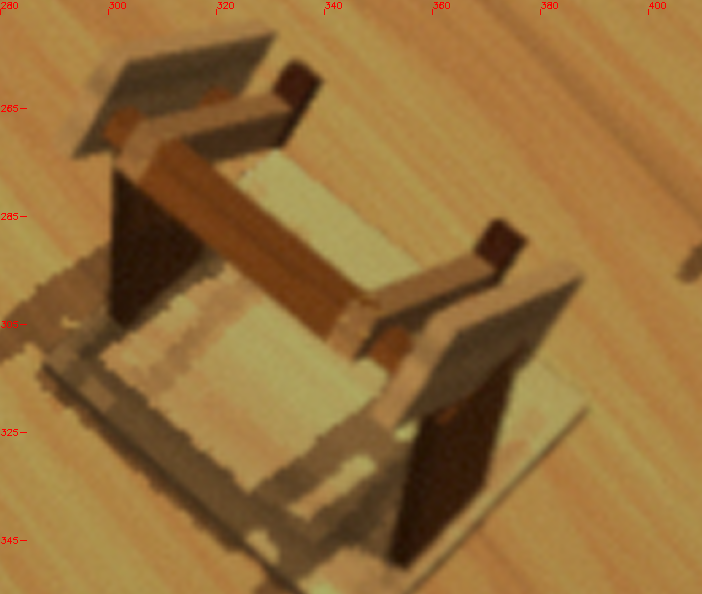

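View pics/c4.png

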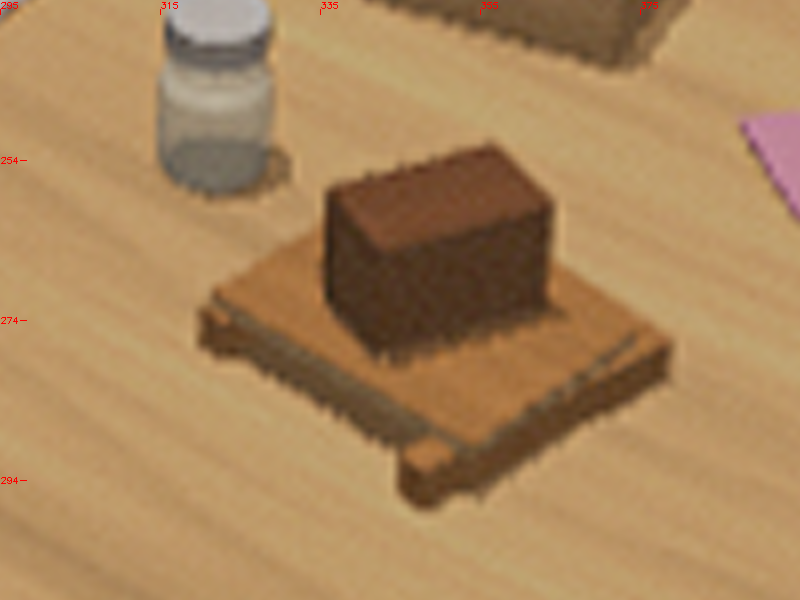

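View pics/c5.png

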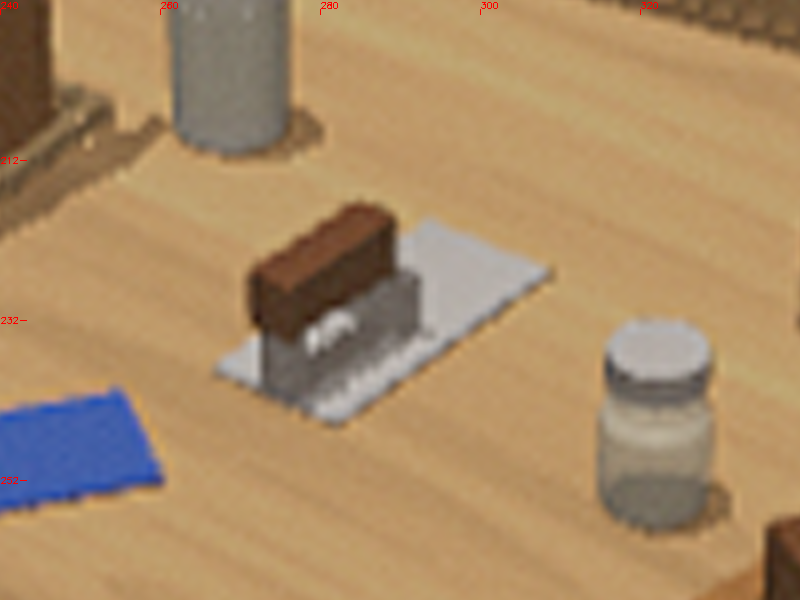

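View pics/c6.png

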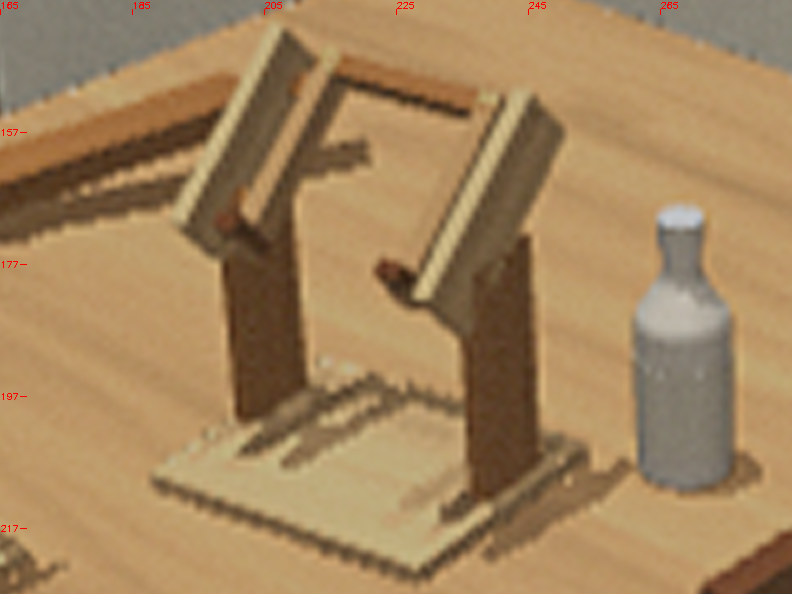

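The crops confirm it. The lifter is the bare steel one with the dark wooden handle, at scene (260,243), and the rack meant is the larger one at (340,305). Next I'll fit the poses from corner pixels in both views.

Run:
```python
from h import *
s=load("s0");d=load("d0")
f=lambda pts,u0,v0,k:np.array(pts)/k+[u0,v0]
p=lambda n,a,z:print(n,np.round(onz(a,z,s if n[0]=='s' else d)[:,:2]*1000).tolist())
p("s block top",f([(240,152),(435,130),(450,213),(250,235)],175,127,8),.074)
p("s block bot",f([(270,327),(457,303)],175,127,8),.024)
p("d block top",f([(327,190),(493,145),(552,203),(383,250)],295,234,8),.074)
p("d block bot",f([(330,300),(385,360),(548,300)],295,234,8),.024)
p("s panel top",f([(185,232),(325,435),(560,335)],175,127,8),.024)
p("d panel top",f([(215,292),(480,447),(640,335)],295,234,8),.024)
p("s stand top",f([(150,240),(257,457)],175,127,8),.018)
p("d stand top",f([(668,345),(400,455),(455,455)],295,234,8),.018)
p("s lifter blade",f([(150,378),(268,513),(620,275)],208,205,8),.003)
p("d lifter blade",f([(430,218),(550,268),(340,425),(215,370)],240,192,8),.003)
p("s lif handle",f([(375,200),(420,238),(583,130),(543,88)],208,205,8),.059)
p("d lif handle",f([(252,270),(362,205),(393,218),(285,290)],240,192,8),.059)
p("s rack base",f([(40,370),(588,408)],280,245,5.4),.012)
p("d rack base",f([(155,480),(418,578),(585,455),(330,365)],165,137,6.6),.012)
for n,uv in (("s jar",(230,187)),("s glue top",(265,274))): p(n,[uv],.07 if 'jar' in n else .15)
for n,uv in (("d jar",(322.5,237)),("d glue top",(268,170))): p(n,[uv],.07 if 'jar' in n else .15)
```

```text
s block top [[563.0, -321.0], [502.0, -290.0], [520.0, -252.0], [581.0, -284.0]]
s block bot [[578.0, -287.0], [519.0, -258.0]]
d block top [[517.0, -262.0], [577.0, -290.0], [562.0, -325.0], [501.0, -297.0]]
d block bot [[521.0, -263.0], [506.0, -298.0], [572.0, -321.0]]
s panel top [[579.0, -346.0], [589.0, -231.0], [497.0, -223.0]]
d panel top [[498.0, -229.0], [489.0, -350.0], [577.0, -356.0]]
s stand top [[589.0, -355.0], [611.0, -242.0]]
d stand top [[585.0, -363.0], [474.0, -328.0], [486.0, -342.0]]
s lifter blade [[682.0, -26.0], [679.0, 38.0], [539.0, 29.0]]
d lifter blade [[682.0, 34.0], [685.0, -29.0], [542.0, -40.0], [538.0, 24.0]]
s lif handle [[606.0, -6.0], [603.0, 14.0], [539.0, 9.0], [539.0, -12.0]]
d lif handle [[538.0, 3.0], [603.0, 3.0], [604.0, -13.0], [536.0, -17.0]]
s rack base [[661.0, 206.0], [484.0, 357.0]]
d rack base [[478.0, 341.0], [503.0, 166.0], [646.0, 189.0], [624.0, 365.0]]
s jar [[586.0, -154.0]]
s glue top [[687.0, 161.0]]
d jar [[580.0, -166.0]]
d glue top [[684.0, 152.0]]
```

```bash
cat > fit.py <<'E'
from h import *
s=load("s0");d=load("d0")
f=lambda pts,u0,v0,k:np.array(pts)/k+[u0,v0]-0.0
obs=[] # obj,cam,model pts,px
def add(o,c,px,M): obs.append((o,c,np.array(M,float)/1000,px))
add(0,0,f([(240,152),(435,130),(450,213),(250,235)],175,127,8),[(35,-21,50),(-35,-21,50),(-35,21,50),(35,21,50)])
add(0,0,f([(270,327),(457,303)],175,127,8),[(35,21,0),(-35,21,0)])
add(0,1,f([(327,190),(493,145),(552,203),(383,250)],295,234,8),[(-35,21,50),(35,21,50),(35,-21,50),(-35,-21,50)])
add(0,1,f([(330,300),(385,360),(548,300)],295,234,8),[(-35,21,0),(-35,-21,0),(35,-21,0)])
add(1,0,f([(185,232),(325,435),(560,335)],175,127,8),[(45,-60,6),(45,60,6),(-45,60,6)])
add(1,1,f([(215,292),(480,447),(640,335)],295,234,8),[(-45,60,6),(-45,-60,6),(45,-60,6)])
add(2,0,f([(150,240),(257,457)],175,127,8),[(60,-58,18),(60,58,18)])
add(2,1,f([(668,345),(400,455)],295,234,8),[(60,-58,18),(-60,-46,18)])
add(3,0,f([(150,378),(268,513),(620,275)],208,205,8),[(70,-32,3),(70,32,3),(-72,32,3)])
add(3,1,f([(430,218),(550,268),(340,425),(215,370)],240,192,8),[(70,32,3),(70,-32,3),(-72,-32,3),(-72,32,3)])
add(3,0,f([(375,200),(420,238),(583,130),(543,88)],208,205,8),[(-5,-11,59),(-5,11,59),(-75,11,59),(-75,-11,59)])
add(3,1,f([(252,270),(362,205),(393,218),(285,290)],240,192,8),[(-75,11,59),(-5,11,59),(-5,-11,59),(-75,-11,59)])
add(4,0,f([(40,370),(588,408)],280,245,5.4),[(85,-90,12),(-65,90,12)])
add(4,1,f([(155,480),(418,578),(585,455),(330,365)],165,137,6.6),[(-65,90,12),(-65,-90,12),(85,-90,12),(85,90,12)])
names="block panel stand lifter rack".split()
z0=[.024,.018,0,0,0]
x0=[.54,-.288,-.46, .538,-.288,-.07, .54,-.29,-.19, .61,.0,.063, .56,.265,.155]
def cam(c,q):
    b=dict((s,d)[c]); R=cv2.Rodrigues(b["rvec"])[0]; C=-R.T@b["tvec"]+q[3:]
    R2=cv2.Rodrigues(np.array(q[:3],float))[0]@R
    b["rvec"]=cv2.Rodrigues(R2)[0].ravel(); b["tvec"]=-R2@C; return b
def res(x):
    r=[];cams=[cam(0,x[15:21]),cam(1,x[21:27])]
    for o,c,M,px in obs:
        T=pose(x[3*o],x[3*o+1],z0[o],x[3*o+2]); r.append(((proj(M@T[:3,:3].T+T[:3,3],cams[c])-px)/0.4).ravel())
    for q in (x[15:21],x[21:27]): r+= [q[:3]/.002,q[3:]/.002]
    return np.concatenate(r)
if __name__=="__main__":
    S=least_squares(res,x0+[0]*12,loss='soft_l1');x=S.x
    cov=np.linalg.pinv(S.jac.T@S.jac)**1; sd=np.sqrt(np.diag(cov))
    for i,n in enumerate(names): print(n,x[3*i:3*i+3].round(4),sd[3*i:3*i+3].round(4))
    print(x[15:].round(4)); print("rms px",np.sqrt(np.mean((res(x)[:-12]*.4)**2)))
    np.save("fit.npy",x)
E
cat > draw.py <<'E'
from h import *
def lines(name,T):
    B=lambda *a:box(*(np.array(a)/1000),T=T)
    if name=="block": return B(-35,35,-21,21,0,50)
    if name=="panel": return B(-45,45,-60,60,0,6)
    if name=="stand": return B(-60,60,46,58,0,18)+B(-60,60,-58,-46,0,18)+B(46,60,-58,58,0,18)
    if name=="lifter": return B(-72,70,-32,32,0,3)+B(-8,0,-18,18,3,33)+B(-75,-5,-11,11,31,59)
    if name=="rack": 
        Tb=T@pose(.02,0,.175,0,-np.radians(40)); return B(-65,85,-90,90,0,12)+lines("bed",Tb)
    if name=="bed": return B(-57,60,46,58,-20,0)+B(-57,60,-58,-46,-20,0)+B(48,60,-46,46,-20,0)+B(-55,-45,45,59,0,14)+B(-55,-45,-59,-45,0,14)+B(-60,60,74,84,-20,16)+B(-60,60,-84,-74,-20,16)
E
python3 fit.py
cat > ov.py <<'E'
from fit import *; from draw import lines
x=np.load("fit.npy")
cs=[cam(0,x[15:21]),cam(1,x[21:27])]
col=[(0,255,0),(255,255,0),(255,0,255),(0,255,255),(255,255,0)]
L=[(lines(n,pose(x[3*i],x[3*i+1],z0[i],x[3*i+2])),col[i]) for i,n in enumerate(names)]
a=[("o1",0,225,165,100,75,4),("o2",0,258,243,100,75,4),("o3",0,345,300,130,110,4),("o4",1,345,272,100,75,4),("o5",1,290,230,100,75,4),("o6",1,225,182,130,110,4)]
for n,c,*r in a: crop(cs[c],*r,n,L)
def st(ns):
    I=[cv2.imread(f"pics/{n}.png") for n in ns]; return np.hstack(I)
cv2.imwrite("pics/O1.png",np.vstack([st(["o1","o2"]),st(["o4","o5"])]))
cv2.imwrite("pics/O2.png",st(["o3","o6"])[:, :1040])
I=cv2.imread("pics/O2.png"); cv2.imwrite("pics/O2.png",cv2.resize(I,(800,int(I.shape[0]*800/I.shape[1])),interpolation=cv2.INTER_AREA))
E
python3 ov.py
```

```text
block [ 0.5435 -0.2892 -0.4329] [0.0034 0.0024 0.0155]
panel [ 0.5402 -0.2882 -0.0809] [0.0034 0.0024 0.0124]
stand [ 0.5431 -0.289  -0.1873] [0.0034 0.0025 0.0101]
lifter [0.6142 0.0019 0.0579] [0.0032 0.0024 0.0079]
rack [0.5629 0.2774 0.1559] [0.0032 0.0026 0.0097]
[ 0.0002  0.0012  0.001   0.0012  0.0004  0.0016 -0.0023  0.0008 -0.0034
 -0.0012 -0.0004  0.001 ]
rms px 0.6288704137511285
```

View pics/O1.png

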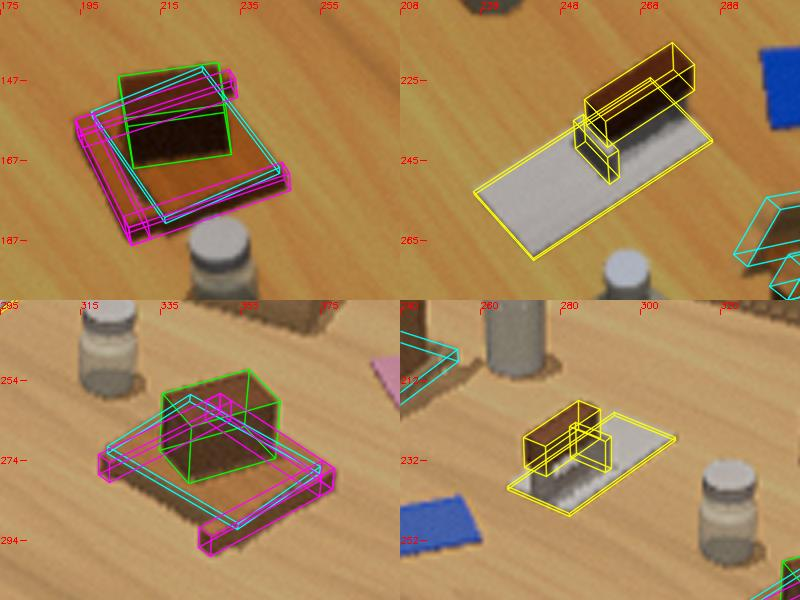

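View pics/O2.png

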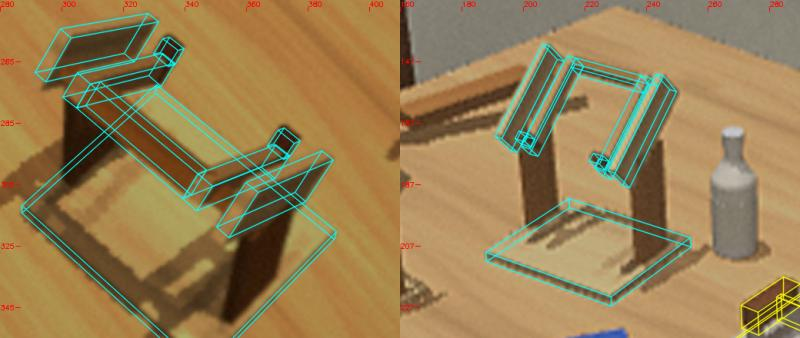

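The fit's wireframes match both views to within a pixel, and all the sizes agree. The moves only allow the tool to turn about its own axis, so the lifter will stay level. I'll have to land the panel's far edge on the ribs first and let it tilt down as the blade sinks between them. I'll write the helper, then move over the block.

```bash
cat > go.py <<'E'
import sys; from h import *
from bench import robot
def rel(x,y,z,ang=None):
    o=robot.get_obs(); R=Rn.from_euler('xyz',o["ee_rot"]).as_matrix()
    d=R.T@(np.array([x,y,z])-o["tool_pos"])*1000
    a=np.arctan2(R[1,0],R[0,0]); t=0 if ang is None else (a-ang+np.pi/2)%np.pi-np.pi/2
    print("t",o["time"],"pos",o["tool_pos"].round(4),"rot",o["ee_rot"].round(4),"ang",a.round(4),"F",o["wrist_force"].round(2),"w",o["width"].round(4),"q6",o["joint_positions"][5].round(3))
    print("delta",d.round(1),"yaw",round(t,4),"norm",np.linalg.norm(d).round(0))
a=list(map(float,sys.argv[1:])); rel(*a)
E
python3 go.py 0.5435 -0.289 0.168 1.138
python3 - <<'E'
from h import *
s=load("s0");d=load("d0")
print(onz([(299,218),(352,212),(354,234),(301,236),(110,190),(162,190),(190,215),(97,275)],.003,s)[:,:2].round(3))
E
```

```text
[[ 0.469 -0.007]
 [ 0.342  0.061]
 [ 0.385  0.119]
 [ 0.5    0.044]
 [ 0.837 -0.396]
 [ 0.719 -0.309]
 [ 0.699 -0.186]
 [ 0.978 -0.156]]Traceback (most recent call last):
  File "go.py", line 9, in <module>
    a=list(map(float,sys.argv[1:])); rel(*a)
                                     ~~~^^^^
  File "go.py", line 7, in rel
    print("t",o["time"],"pos",o["tool_pos"].round(4),"rot",o["ee_rot"].round(4),"ang",a.round(4),"F",o["wrist_force"].round(2),"w",o["width"].round(4),"q6",o["joint_positions"][5].round(3))
                                                                                                                                   ^^^^^^^^^^^^^^^^
AttributeError: 'float' object has no attribute 'round'
```

```bash
sed -i 's/o\["width"\].round(4)/round(float(o["width"]),4)/' go.py
python3 go.py 0.5435 -0.289 0.168 1.138
```

```text
t 0.25 pos [0.1214 0.5361 0.1669] rot [-1.5707e+00  1.0000e-03  1.3480e+00] ang 1.348 F [-0.63  0.19 -0.5 ] w 0.0936 q6 -0.103
delta [-7.115e+02 -4.000e-01 -5.939e+02] yaw 0.21 norm 927.0
```

```bash
python3 -m handwheel '[{"delta_pos":[-20,0,-17],"yaw":0},{"delta_pos":[-55,0,-46],"yaw":0.02},{"delta_pos":[-92,0,-77],"yaw":0.04},{"delta_pos":[-130,0,-108],"yaw":0.06},{"delta_pos":[-168,0,-140],"yaw":0.08},{"delta_pos":[-206,0,-172],"yaw":0.1},{"delta_pos":[-244,0,-204],"yaw":0.12},{"delta_pos":[-282,0,-236],"yaw":0.14},{"delta_pos":[-320,0,-267],"yaw":0.16},{"delta_pos":[-358,0,-299],"yaw":0.18},{"delta_pos":[-396,0,-331],"yaw":0.2},{"delta_pos":[-430,0,-359],"yaw":0.21}]' 0; python3 go.py 0.5435 -0.289 0.168 1.138
```

```text
time: 1.45
tool_pos: [0.3772, 0.0354, 0.1677]
ee_rot: [-1.572, -0.001, 1.136]
wrist_force: [1.1, 0.2, -0.2]
width: 0.0937
t 1.45 pos [0.3772 0.0354 0.1677] rot [-1.5719e+00 -5.0000e-04  1.1362e+00] ang 1.1362 F [ 1.1   0.23 -0.21] w 0.0937 q6 -1.193
delta [-2.243e+02 -1.000e-01 -2.874e+02] yaw -0.0018 norm 365.0
```

```bash
python3 -m handwheel '[{"delta_pos":[-28,0,-36],"yaw":0},{"delta_pos":[-58,0,-74],"yaw":0},{"delta_pos":[-88,0,-113],"yaw":0},{"delta_pos":[-118,0,-152],"yaw":0},{"delta_pos":[-148,0,-190],"yaw":0},{"delta_pos":[-176,0,-226],"yaw":0},{"delta_pos":[-200,0,-257],"yaw":0},{"delta_pos":[-216,0,-276],"yaw":0},{"delta_pos":[-218,0,-281],"yaw":0},{"delta_pos":[-218,0,-281],"yaw":0}]' 0; python3 go.py 0.5435 -0.289 0.168 1.138
python3 - <<'E'
from h import *
snap("wrist","w1")
E
cat > ovw.py <<'E'
from fit import *; from draw import lines
import sys
w=load(sys.argv[1]); x=np.load("fit.npy")
col=[(0,255,0),(255,255,0),(255,0,255),(0,255,255),(255,255,0)]
L=[(lines(n,pose(x[3*i],x[3*i+1],z0[i],x[3*i+2])),col[i]) for i,n in enumerate(names) if n in sys.argv[2:]]
crop(w,280,210,560,420,1.42,sys.argv[1]+"o",L)
E
python3 ovw.py w1 block panel stand
```

```text
time: 2.45
tool_pos: [0.5402, -0.278, 0.1667]
ee_rot: [-1.569, -0.001, 1.137]
wrist_force: [-0.1, -0.4, -0.8]
width: 0.0938
t 2.45 pos [ 0.5402 -0.278   0.1667] rot [-1.5693e+00 -7.0000e-04  1.1373e+00] ang 1.1373 F [-0.11 -0.39 -0.76] w 0.0938 q6 -1.706
delta [-8.6 -1.3 -7.6] yaw -0.0007 norm 12.0
```

View pics/w1o.png

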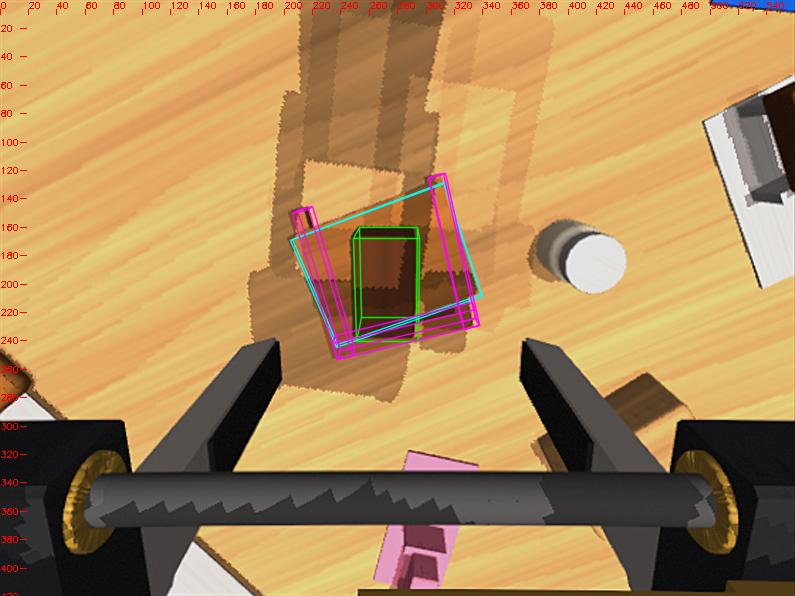

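The wrist view confirms the fit, with the block near (270,195) and the outlines matching. I'll enlarge it to refine the panel and stand.

Run:
```python
from h import *
crop(load("w1"),272,190,160,120,5,"w1c")
```

```text
(no output)
```

View pics/w1c.png

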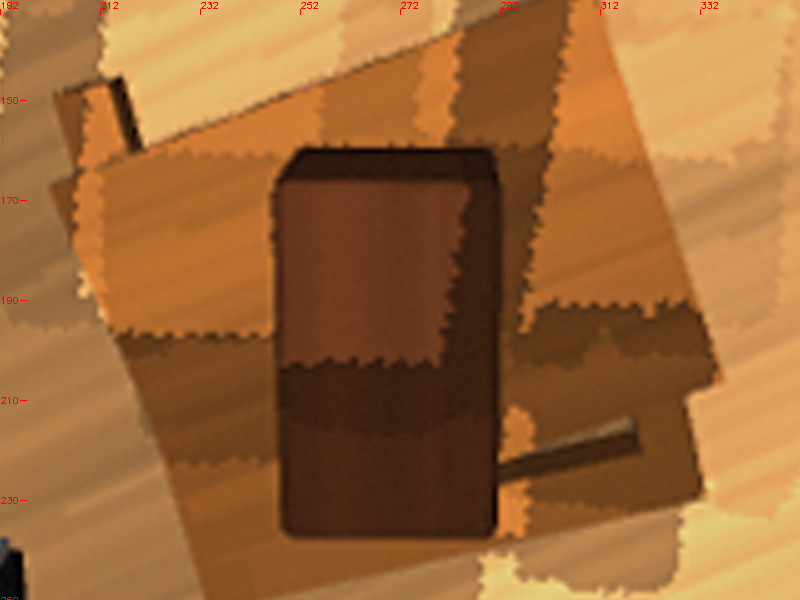

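```bash
cat > fit2.py <<'E'
import fit; from fit import *
w=load("w1")
g=lambda p:f(p,192,130,5)
add(0,2,g([(278,180),(495,180),(497,537),(285,537)]),[(-35,-21,50),(-35,21,50),(35,21,50),(35,-21,50)])
add(1,2,g([(55,187),(720,378)]),[(-45,-60,6),(45,60,6)])
add(2,2,g([(58,95),(120,78),(703,497)]),[(-60,-58,18),(-60,-46,18),(60,58,18)])
def cam3(q):
    b=dict(w); R=cv2.Rodrigues(b["rvec"])[0]; C=-R.T@b["tvec"]+q[3:]
    R2=cv2.Rodrigues(np.array(q[:3],float))[0]@R
    b["rvec"]=cv2.Rodrigues(R2)[0].ravel(); b["tvec"]=-R2@C; return b
def res(x):
    r=[];cams=[cam(0,x[15:21]),cam(1,x[21:27]),cam3(x[27:33])]
    for o,c,M,px in obs:
        T=pose(x[3*o],x[3*o+1],z0[o],x[3*o+2]); r.append(((proj(M@T[:3,:3].T+T[:3,3],cams[c])-px)/(.6 if c==2 else .4)).ravel())
    for q in (x[15:21],x[21:27],x[27:33]): r+= [q[:3]/.002,q[3:]/.002]
    return np.concatenate(r)
if __name__=="__main__":
    S=least_squares(res,np.r_[np.load("fit.npy")[:27],[0]*6],loss='soft_l1');x=S.x
    sd=np.sqrt(np.diag(np.linalg.pinv(S.jac.T@S.jac)))
    for i,n in enumerate(names): print(n,x[3*i:3*i+3].round(4),sd[3*i:3*i+3].round(4))
    print(x[15:].round(4)); print("rms px",np.sqrt(np.mean((res(x)[:-18]*.4)**2)))
    np.save("fit.npy",x)
E
python3 fit2.py; python3 ov.py; python3 ovw.py w1 block panel stand
python3 go.py 0.5435 -0.289 0.168 1.138
```

```text
block [ 0.5423 -0.2907 -0.4328] [0.0019 0.0017 0.009 ]
panel [ 0.5383 -0.2896 -0.0787] [0.0019 0.0017 0.0069]
stand [ 0.5422 -0.2914 -0.2024] [0.0019 0.0018 0.0079]
lifter [6.129e-01 4.000e-04 5.730e-02] [0.0019 0.0018 0.0077]
rack [0.562  0.2762 0.1551] [0.0021 0.0021 0.0097]
[-0.0005  0.001   0.0005  0.0009  0.      0.0021 -0.0018  0.0006 -0.0042
 -0.0016 -0.0009  0.001   0.0002 -0.0005  0.0002  0.0004  0.0009  0.0064]
rms px 0.601554481052806
t 2.5 pos [ 0.5401 -0.2772  0.1672] rot [-1.5697e+00 -8.0000e-04  1.1383e+00] ang 1.1383 F [0.15 0.26 0.62] w 0.0939 q6 -1.706
delta [-9.3 -0.8 -8. ] yaw 0.0003 norm 12.0
```

```bash
python3 go.py 0.5422 -0.2907 0.042 1.138
```

```text
t 2.5 pos [ 0.5401 -0.2772  0.1672] rot [-1.5697e+00 -8.0000e-04  1.1383e+00] ang 1.1383 F [0.15 0.26 0.62] w 0.0939 q6 -1.706
delta [-11.5 125.2  -7.7] yaw 0.0003 norm 126.0
```

```bash
python3 -m handwheel '[{"delta_pos":[-8,15,-6],"yaw":0},{"delta_pos":[-11,45,-8],"yaw":0},{"delta_pos":[-11,80,-8],"yaw":0},{"delta_pos":[-11,110,-8],"yaw":0},{"delta_pos":[-11,122,-8],"yaw":0},{"delta_pos":[-11,125,-8],"yaw":0},{"delta_pos":[-11,125,-8],"yaw":0}]' 0; python3 go.py 0.5422 -0.2907 0.042 1.138
python3 - <<'E'
from h import *
snap("side","d1"); crop(load("d1"),345,265,130,100,6,"d1c")
E
```

```text
time: 3.2
tool_pos: [0.5433, -0.2913, 0.0432]
ee_rot: [-1.572, 0.0, 1.139]
wrist_force: [1.2, 0.2, 0.3]
width: 0.0941
t 3.2 pos [ 0.5433 -0.2913  0.0432] rot [-1.5718e+00  1.0000e-04  1.1385e+00] ang 1.1385 F [1.2  0.19 0.29] w 0.0941 q6 -1.723
delta [0.1 1.2 1.2] yaw 0.0005 norm 2.0
```

View pics/d1c.png

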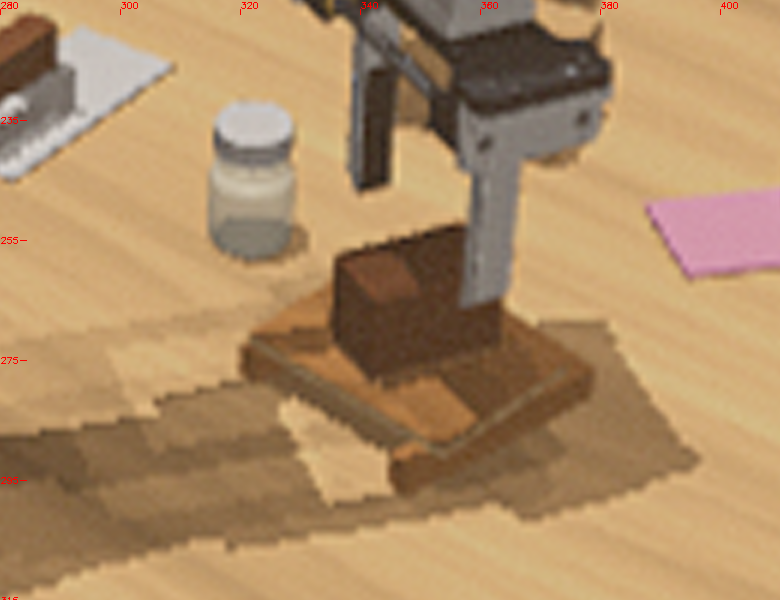

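The fingers straddle the block with about 17 mm to spare above the panel. Closing.

```bash
python3 -m handwheel '[{"delta_pos":[0,0,0],"yaw":0},{"delta_pos":[0,0,0],"yaw":0},{"delta_pos":[0,0,0],"yaw":0},{"delta_pos":[0,0,0],"yaw":0},{"delta_pos":[0,0,0],"yaw":0},{"delta_pos":[0,0,0],"yaw":0},{"delta_pos":[0,0,0],"yaw":0},{"delta_pos":[0,0,0],"yaw":0}]' 255; python3 go.py 0.42 -0.1 0.15 1.138
```

```text
time: 4.05
tool_pos: [0.5429, -0.2913, 0.0424]
ee_rot: [-1.571, -0.0, 1.138]
wrist_force: [-0.7, -0.6, -1.1]
width: 0.0335
t 4.05 pos [ 0.5429 -0.2913  0.0424] rot [-1.5707e+00 -1.0000e-04  1.1380e+00] ang 1.138 F [-0.7  -0.6  -1.08] w 0.0335 q6 -1.723
delta [ 122.1 -107.6  191.9] yaw -0.0 norm 252.0
```

Run:
```python
from h import *
from bench import robot
snap("side","d2"); crop(load("d2"),345,265,130,100,6,"d2c"); print(robot.get_obs()["width"])
snap("wrist","w2");
```

```text
0.029656838760001428
```

View pics/d2c.png

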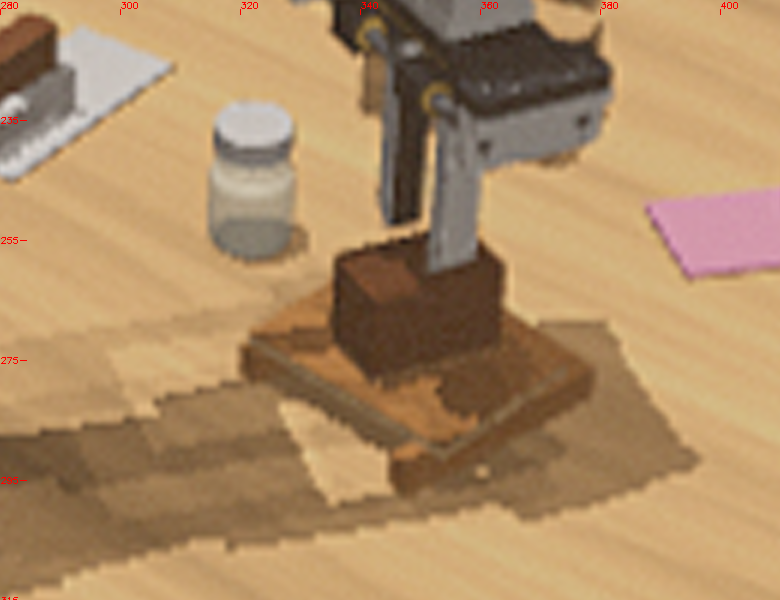

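View pics/w2.png

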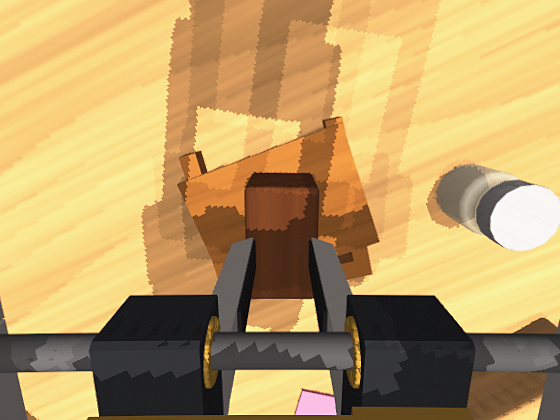

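Something disagrees here: the width is 30 mm, less than the block's 42, and the fingertips look as if they are above the block. I'll project the TCP and the block into these views to check.

Run:
```python
from fit import *; from draw import lines
x=np.load("fit.npy")
from bench import robot
o=robot.get_obs(); print(o["time"],o["tool_pos"],o["width"],o["wrist_force"])
R=Rn.from_euler('xyz',o["ee_rot"]).as_matrix();T=np.eye(4);T[:3,:3]=R;T[:3,3]=o["tool_pos"]
h=o["width"]/2
F=box(-h-.0125,-h,-.1,0,-.008,.008,T)+box(h,h+.0125,-.1,0,-.008,.008,T)
B=lines("block",pose(x[0],x[1],.024,x[2]))
d=load("d2");q=cam(1,x[21:27]); d.update(rvec=q["rvec"],tvec=q["tvec"])
crop(d,355,255,100,75,8,"d2o",[(F,(0,255,0)),(B,(255,255,0))])
crop(load("w2"),280,240,200,150,4,"w2o",[(F,(0,255,0)),(B,(255,255,0))])
sc=snap("scene","s2");q=cam(0,x[15:21]); sc.update(rvec=q["rvec"],tvec=q["tvec"])
crop(sc,220,150,100,75,8,"s2o",[(F,(0,255,0)),(B,(255,255,0))])
```

```text
4.15 [ 0.54293938 -0.29136447  0.04241064] 0.025540887112441846 [ 0.30738398 -0.22384203 -0.9077927 ]
```

View pics/d2o.png

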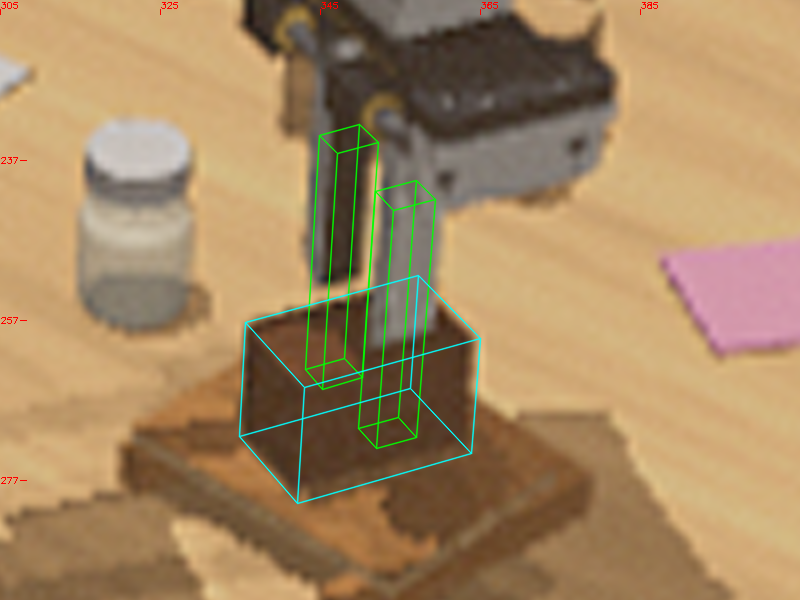

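View pics/w2o.png

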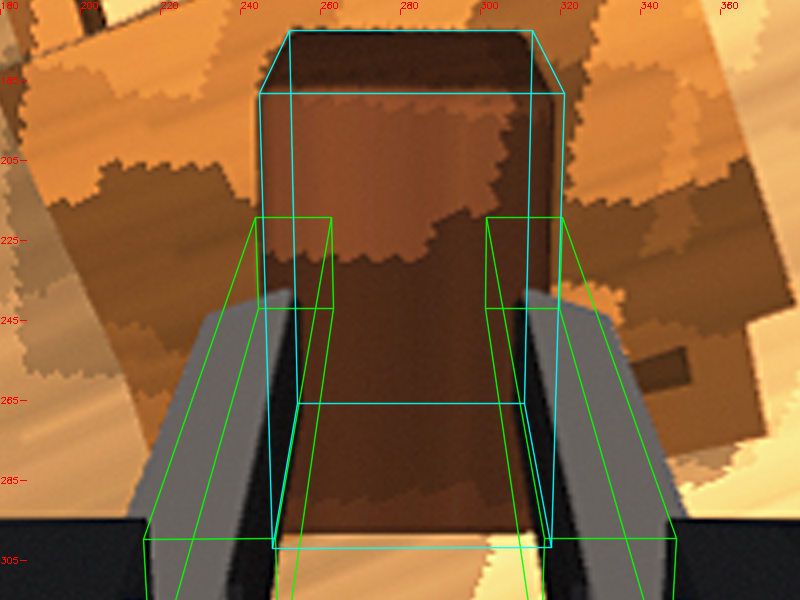

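View pics/s2o.png

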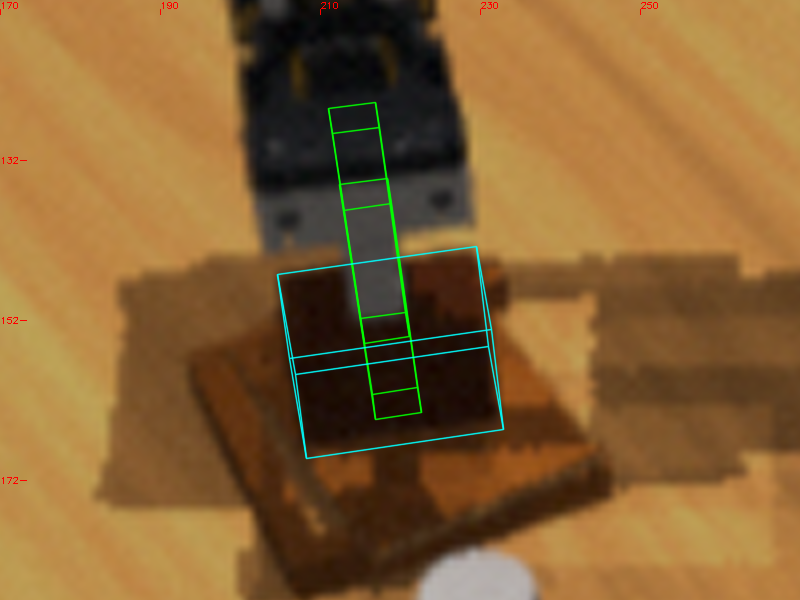

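Run:
```python
from fit import *
x=np.load("fit.npy")
pos={"w1":([.5401,-.2775,.1670],[-1.5695,-.0008,1.1378],.0938),"w2":([.5429,-.2914,.0424],[-1.5707,-.0001,1.138],.0276)}
for n,(p,r,wd) in pos.items():
    w=load(n);R=Rn.from_euler('xyz',r).as_matrix();p=np.array(p)
    for y in (0,-.01,-.02,-.03,-.04):
        print(n,y,proj([p+R@[-wd/2,y,.0],p+R@[wd/2,y,0.]],w).round(1).tolist())
    Rc=cv2.Rodrigues(w["rvec"])[0];c=-Rc.T@w["tvec"]; print("cam in tool",(R.T@(c-p)).round(4), (R.T@Rc.T[:,2]).round(3))
# triangulate tip
d=load("d2");q=cam(1,x[21:27]); d.update(rvec=q["rvec"],tvec=q["tvec"])
s=load("s2");q=cam(0,x[15:21]); s.update(rvec=q["rvec"],tvec=q["tvec"])
R=Rn.from_euler('xyz',pos["w2"][1]).as_matrix();p0=np.array(pos["w2"][0])
def tips(t,th):
    P=lambda X:proj([p0+t+R@np.array(a) for a in X],*[d])
    h=.0148;k=.0128;a=.008
    rs=[P([(-h-th,0,-a),(-h-th,0,a)])-np.array([(372,345),(408,338)])/8.-[305,217],
        P([(h+th,0,-a)])-np.array([(318,280)])/8.-[305,217]]
    sc=proj([p0+t+R@np.array(b) for b in [(k+th,0,-a),(k+th,0,a)]],s)
    best=sc[np.argsort(sc[:,0])[::-1]]-np.array([(380,315),(345,322)])/8.-[170,112]
    return np.concatenate([r.ravel() for r in rs[:1]]+[best.ravel()])
S=least_squares(lambda v:tips(v,.0125),[0,0,.03]);print(S.x.round(4),S.fun.round(1))
```

```text
w1 0 [[212.3, 230.5], [353.7, 230.4]]
w1 -0.01 [[209.2, 235.8], [356.8, 235.7]]
w1 -0.02 [[205.9, 241.6], [360.3, 241.4]]
w1 -0.03 [[202.2, 247.9], [364.1, 247.8]]
w1 -0.04 [[198.2, 254.9], [368.2, 254.8]]
cam in tool [-0.0006 -0.2172  0.0772] [-0.     0.964 -0.265]
w2 0 [[261.5, 230.8], [303.0, 230.8]]
w2 -0.01 [[260.6, 236.1], [303.9, 236.0]]
w2 -0.02 [[259.6, 241.8], [304.9, 241.8]]
w2 -0.03 [[258.5, 248.2], [306.0, 248.1]]
w2 -0.04 [[257.3, 255.1], [307.2, 255.1]]
cam in tool [-2.000e-04 -2.175e-01  7.760e-02] [-0.     0.964 -0.266]
[0.0016 0.0006 0.0464] [ 7.2 -1.9 -2.4  0.3  3.1  0.8  1.7  0.8]
```

Run:
```python
from h import *
a=load("w1");crop(a,282,270,200,100,4,"a1");crop(load("w2"),282,260,200,100,4,"a2")
cv2.imwrite("pics/a.png",cv2.resize(np.vstack([cv2.imread("pics/a1.png"),cv2.imread("pics/a2.png")]),None,fx=.75,fy=.75))
cv2.imwrite("pics/a.png",np.vstack([cv2.imread("pics/a1.png")[:300],cv2.imread("pics/a2.png")[:300]]))
```

```text
(no output)
```

View pics/a.png

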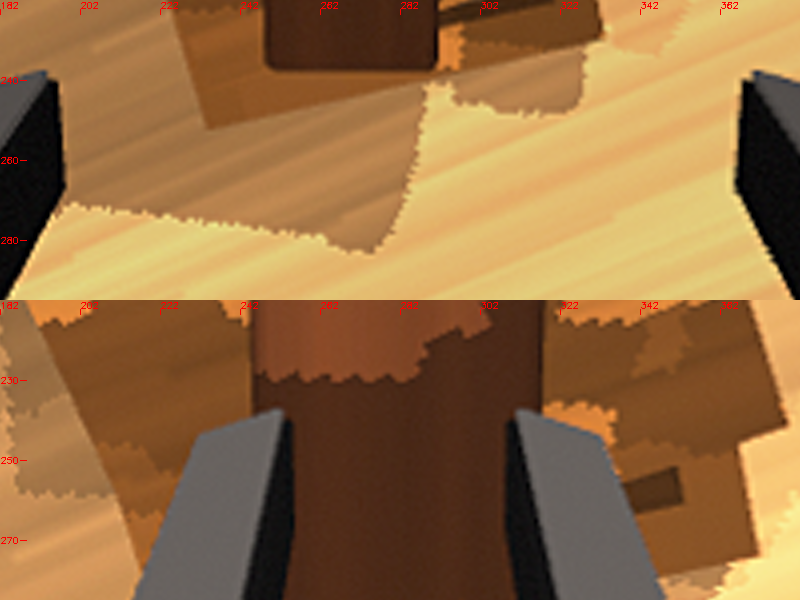

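The wrist view puts the pads' end about 39 mm short of the reported TCP: the corner spacing gives y ≈ −0.039 at both pad edges. The side view and the closure to 25 mm in empty air agree. I'll pin that offset down, including its sideways part, and reopen the fingers.

```bash
python3 - <<'E'
from fit import *
x=np.load("fit.npy")
p=np.array([.5401,-.2775,.1670]);R=Rn.from_euler('xyz',[-1.5695,-.0008,1.1378]).as_matrix();w=load("w1")
M=[(-1,1),(-1,-1),(1,1),(1,-1)]
px=np.array([(196,241.5),(198.4,266),(367.8,241.5),(366,266)])
def r(v,h=.0469):
    return (proj([p+R@np.array([v[0]+sx*h,v[1],v[2]+sz*.008]) for sx,sz in M],w)-px).ravel()
S=least_squares(r,[0,-.03,0]);print(S.x.round(4),S.fun.round(1))
# side d1 : open, near/far finger tips
E
python3 -m handwheel '[{"delta_pos":[0,0,0],"yaw":0},{"delta_pos":[0,0,0],"yaw":0},{"delta_pos":[0,0,0],"yaw":0},{"delta_pos":[0,0,0],"yaw":0},{"delta_pos":[0,0,0],"yaw":0},{"delta_pos":[0,0,0],"yaw":0},{"delta_pos":[0,0,0],"yaw":0}]' 0
python3 - <<'E'
from fit import *; from draw import lines
x=np.load("fit.npy")
from bench import robot
o=robot.get_obs();print(o["tool_pos"],o["width"])
R=Rn.from_euler('xyz',o["ee_rot"]).as_matrix();T=np.eye(4);T[:3,:3]=R;T[:3,3]=o["tool_pos"]
h=o["width"]/2
F=box(-h-.0125,-h,-.1,-.0395,-.008,.008,T)+box(h,h+.0125,-.1,-.0395,-.008,.008,T)
B=lines("block",pose(x[0],x[1],.024,x[2]))
for n,c,u,v in (("side",1,355,250),("scene",0,220,145)):
    d=snap(n,n[0]+"3");q=cam(c,x[15+6*c:21+6*c]); d.update(rvec=q["rvec"],tvec=q["tvec"])
    crop(d,u,v,100,75,8,n[0]+"3o",[(F,(0,255,0)),(B,(255,255,0))])
a=cv2.imread("pics/s3o.png");cv2.imwrite("pics/3o.png",cv2.resize(np.vstack([a,cv2.imread("pics/"+"s3o.png")]),(400,300)))
E
ls pics | grep 3o
```

```text
[-0.0006 -0.0391  0.0002] [ 0.5 -1.1 -0.1  1.2 -0.2 -1.2 -0.2  1.1]
time: 4.9
tool_pos: [0.543, -0.2914, 0.0424]
ee_rot: [-1.571, -0.0, 1.138]
wrist_force: [-0.2, 0.8, 0.4]
width: 0.0742
[ 0.54296018 -0.29135921  0.04243808] 0.07417281757716533
3o.png
s3o.png
```

```bash
cat > tipov.py <<'E'
from fit import *; from draw import lines
import sys
x=np.load("fit.npy")
from bench import robot
def run(tag,u1,v1,u0,v0,k=5,wd=80,extra=[],off=.0395):
    o=robot.get_obs();print(o["time"],o["tool_pos"].round(4),round(float(o["width"]),4))
    R=Rn.from_euler('xyz',o["ee_rot"]).as_matrix();T=np.eye(4);T[:3,:3]=R;T[:3,3]=o["tool_pos"]
    h=o["width"]/2
    F=box(-h-.0125,-h,-.1,-off,-.008,.008,T)+box(h,h+.0125,-.1,-off,-.008,.008,T)
    for n,c,u,v in (("side",1,u1,v1),("scene",0,u0,v0)):
        d=snap(n,tag+n);q=cam(c,x[15+6*c:21+6*c]); d.update(rvec=q["rvec"],tvec=q["tvec"])
        crop(d,u,v,wd,wd*1.3,k,tag+n+"o",[(F,(0,255,0))]+extra)
    cv2.imwrite(f"pics/{tag}.png",np.hstack([cv2.imread(f"pics/{tag}{n}o.png") for n in("side","scene")]))
E
python3 - <<'E'
from tipov import *
B=lines("block",pose(x[0],x[1],.024,x[2]))
run("t3",350,250,220,150,5,80,[(B,(255,255,0))])
E
```

```text
5.0 [ 0.543  -0.2914  0.0425] 0.082
```

View pics/t3.png

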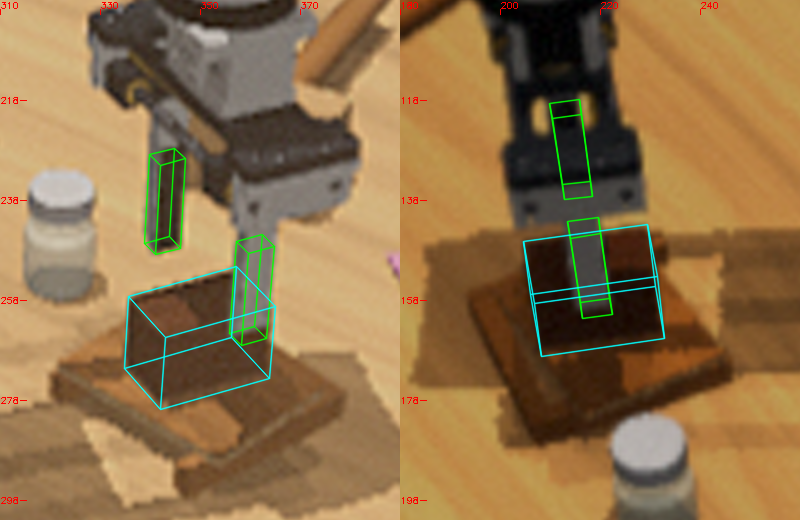

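With the 39.5 mm tip offset the drawn fingers match in both views. I'll go down 38 mm further, which puts the real tips at z ≈ 0.044, 20 mm above the panel.

```bash
python3 -m handwheel '[{"delta_pos":[-0.5,6,0.5],"yaw":0},{"delta_pos":[-0.5,18,0.5],"yaw":0},{"delta_pos":[-0.5,28,0.5],"yaw":0},{"delta_pos":[-0.5,35,0.5],"yaw":0},{"delta_pos":[-0.5,38,0.5],"yaw":0},{"delta_pos":[-0.5,38,0.5],"yaw":0}]' 0
python3 - <<'E'
from tipov import *
B=lines("block",pose(x[0],x[1],.024,x[2]))
run("t4",350,260,220,155,5,80,[(B,(255,255,0))])
E
```

```text
time: 5.7
tool_pos: [0.5418, -0.2913, 0.0034]
ee_rot: [-1.569, -0.0, 1.138]
wrist_force: [0.4, -0.4, 0.4]
width: 0.0938
5.7 [ 0.5418 -0.2913  0.0034] 0.0938
```

View pics/t4.png

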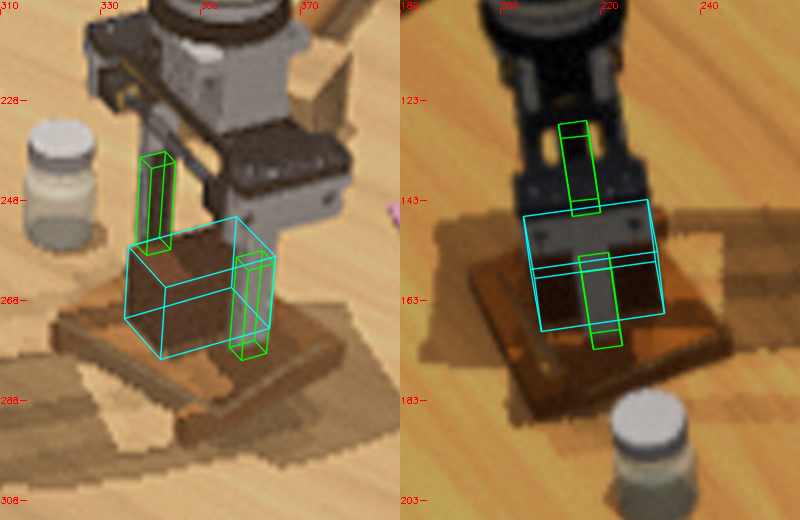

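The fingers are beside the block and clear of the panel. Gripping.

```bash
python3 -m handwheel '[{"delta_pos":[0,0,0],"yaw":0},{"delta_pos":[0,0,0],"yaw":0},{"delta_pos":[0,0,0],"yaw":0},{"delta_pos":[0,0,0],"yaw":0},{"delta_pos":[0,0,0],"yaw":0},{"delta_pos":[0,0,0],"yaw":0},{"delta_pos":[0,0,0],"yaw":0},{"delta_pos":[0,0,0],"yaw":0},{"delta_pos":[0,0,0],"yaw":0}]' 255; python3 go.py 0.42 -0.1 0.06 1.138
```

```text
time: 6.7
tool_pos: [0.5423, -0.2916, 0.0044]
ee_rot: [-1.571, -0.0, 1.138]
wrist_force: [-0.6, -0.8, 0.7]
width: 0.0417
t 6.7 pos [ 0.5423 -0.2916  0.0044] rot [-1.5707e+00 -1.0000e-04  1.1380e+00] ang 1.138 F [-0.59 -0.78  0.71] w 0.0417 q6 -1.723
delta [122.6 -55.5 191.4] yaw 0.0 norm 234.0
```

```bash
python3 -m handwheel '[{"delta_pos":[0,-4,0],"yaw":0},{"delta_pos":[0,-10,0],"yaw":0},{"delta_pos":[0,-18,0],"yaw":0},{"delta_pos":[0,-30,0],"yaw":0},{"delta_pos":[10,-45,16],"yaw":0},{"delta_pos":[32,-56,50],"yaw":0},{"delta_pos":[56,-56,88],"yaw":0},{"delta_pos":[80,-56,125],"yaw":0},{"delta_pos":[102,-56,160],"yaw":0},{"delta_pos":[117,-56,183],"yaw":0},{"delta_pos":[122,-56,191],"yaw":0},{"delta_pos":[122,-56,191],"yaw":0}]' 255; python3 go.py 0.42 -0.1 -0.02 1.138
python3 - <<'E'
from tipov import *
run("t5",325,265,250,170,4,100)
E
```

```text
time: 7.9
tool_pos: [0.4203, -0.1004, 0.0616]
ee_rot: [-1.573, -0.0, 1.14]
wrist_force: [-0.1, -0.9, -1.6]
width: 0.0419
t 7.9 pos [ 0.4203 -0.1004  0.0616] rot [-1.5733 -0.      1.1395] ang 1.1395 F [-0.09 -0.91 -1.58] w 0.0419 q6 -1.505
delta [ 0.2 81.6  0.7] yaw 0.0015 norm 82.0
7.9 [ 0.4203 -0.1004  0.0616] 0.0419
```

View pics/t5.png

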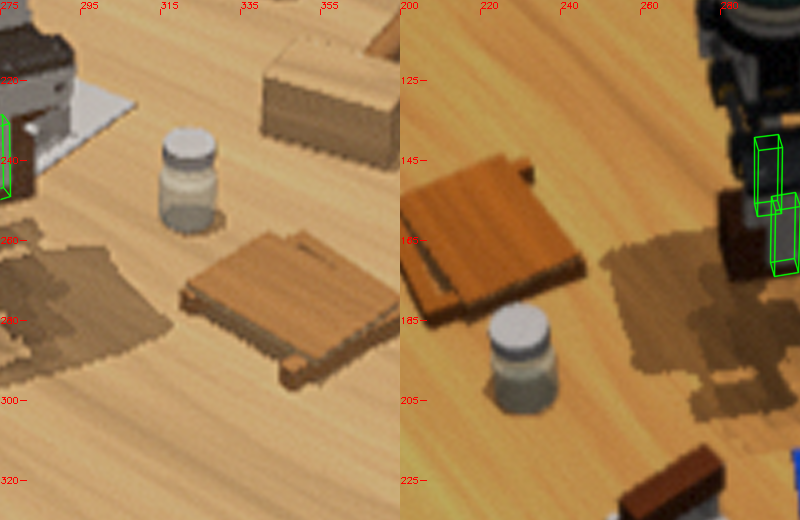

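```bash
python3 -m handwheel '[{"delta_pos":[0,15,0],"yaw":0},{"delta_pos":[0,40,0],"yaw":0},{"delta_pos":[0,62,0],"yaw":0},{"delta_pos":[0,74,0],"yaw":0},{"delta_pos":[0,78,0],"yaw":0},{"delta_pos":[0,79,0],"yaw":0},{"delta_pos":[0,80,0],"yaw":0},{"delta_pos":[0,80,0],"yaw":0}]' 255; python3 go.py 0.42 -0.1 -0.02 1.138
```

```text
time: 8.8
tool_pos: [0.421, -0.1012, -0.0186]
ee_rot: [-1.573, -0.0, 1.138]
wrist_force: [0.8, 0.4, -1.8]
width: 0.042
t 8.8 pos [ 0.421  -0.1012 -0.0186] rot [-1.5728e+00 -2.0000e-04  1.1379e+00] ang 1.1379 F [ 0.83  0.43 -1.8 ] w 0.042 q6 -1.505
delta [0.6 1.4 1.4] yaw -0.0001 norm 2.0
```

```bash
python3 -m handwheel '[{"delta_pos":[0,0.7,0],"yaw":0},{"delta_pos":[0,1.4,0],"yaw":0},{"delta_pos":[0,1.8,0],"yaw":0},{"delta_pos":[0,1.8,0],"yaw":0}]' 255
```

```text
time: 9.2
tool_pos: [0.4209, -0.101, -0.0197]
ee_rot: [-1.573, -0.0, 1.138]
wrist_force: [-1.2, 0.4, 6.3]
width: 0.042
```

The wrist force shows contact with the bench. Releasing.

```bash
python3 -m handwheel '[{"delta_pos":[0,0,0],"yaw":0},{"delta_pos":[0,0,0],"yaw":0},{"delta_pos":[0,0,0],"yaw":0},{"delta_pos":[0,-2,0],"yaw":0},{"delta_pos":[0,-15,0],"yaw":0},{"delta_pos":[0,-40,0],"yaw":0},{"delta_pos":[0,-70,0],"yaw":0},{"delta_pos":[0,-95,0],"yaw":0},{"delta_pos":[0,-100,0],"yaw":0}]' 0
python3 - <<'E'
from fit import *
x=np.load("fit.npy"); T=pose(*x[9:11],0,x[11]); g=T@[-.040,0,.045,1]; print("lifter grip",g.round(4), x[11])
E
python3 go.py 0.5729 -0.002 0.08 1.628
```

```text
time: 10.1
tool_pos: [0.4227, -0.1017, 0.0831]
ee_rot: [-1.579, -0.001, 1.138]
wrist_force: [-0.3, 0.1, -0.1]
width: 0.0938
lifter grip [ 0.573  -0.0019  0.045   1.    ] 0.05728702780536522
t 10.1 pos [ 0.4227 -0.1017  0.0831] rot [-1.5788e+00 -6.0000e-04  1.1381e+00] ang 1.1381 F [-0.35  0.12 -0.05] w 0.0938 q6 -1.505
delta [153.5   3.9 -94.5] yaw -0.4899 norm 180.0
```

```bash
python3 -m handwheel '[{"delta_pos":[15,0,-9],"yaw":-0.05},{"delta_pos":[40,1,-25],"yaw":-0.15},{"delta_pos":[70,2,-43],"yaw":-0.26},{"delta_pos":[102,3,-63],"yaw":-0.36},{"delta_pos":[130,4,-80],"yaw":-0.44},{"delta_pos":[148,4,-91],"yaw":-0.48},{"delta_pos":[153,4,-94],"yaw":-0.49},{"delta_pos":[153,4,-94],"yaw":-0.49},{"delta_pos":[153,4,-94],"yaw":-0.49}]' 0;python3 go.py 0.573 -0.0019 0.08 1.628
python3 - <<'E'
from h import *
snap("wrist","w5")
E
python3 ovw.py w5 lifter stand panel rack
```

```text
time: 11.0
tool_pos: [0.5686, -0.0018, 0.0742]
ee_rot: [-1.569, 0.0, 1.627]
wrist_force: [-0.2, 0.1, 0.1]
width: 0.0944
t 11.0 pos [ 0.5686 -0.0018  0.0742] rot [-1.5693e+00  1.0000e-04  1.6270e+00] ang 1.627 F [-0.15  0.13  0.07] w 0.0944 q6 -1.73
delta [-0.3 -5.8 -4.4] yaw -0.001 norm 7.0
```

View pics/w5o.png

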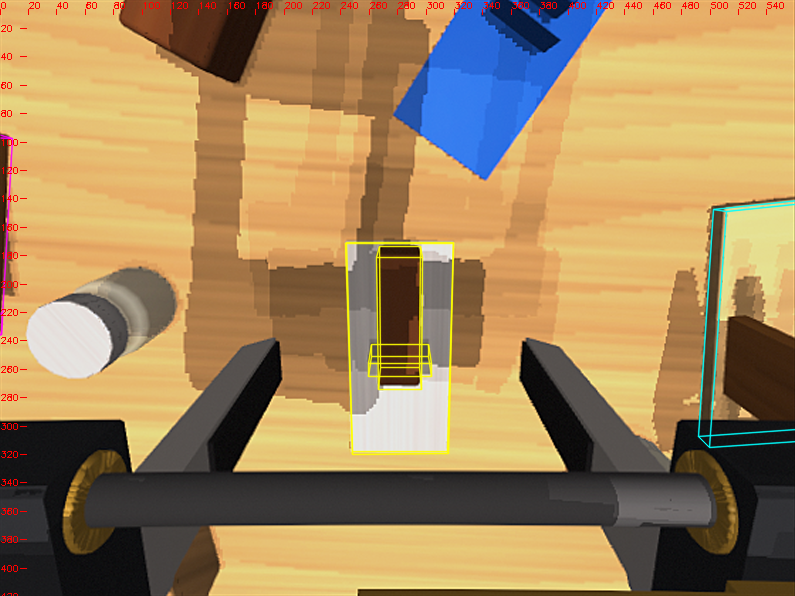

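The overlay fits the steel lifter at (282,240) within 1–2 px. I'll descend so the pads are centred on the handle.

```bash
python3 -m handwheel '[{"delta_pos":[0,15,-3],"yaw":0},{"delta_pos":[0,40,-4],"yaw":0},{"delta_pos":[0,65,-4],"yaw":0},{"delta_pos":[0,80,-4],"yaw":0},{"delta_pos":[0,86,-4],"yaw":0},{"delta_pos":[0,88,-4],"yaw":0},{"delta_pos":[0,88,-4],"yaw":0}]' 0;python3 go.py 0.573 -0.0019 -0.0135 1.628
python3 - <<'E'
from tipov import *
L=lines("lifter",pose(*x[9:11],0,x[11]))
run("t6",285,220,260,235,5,80,[(L,(255,255,0))])
E
```

```text
time: 11.75
tool_pos: [0.5741, -0.0012, -0.0127]
ee_rot: [-1.572, 0.0, 1.628]
wrist_force: [0.1, -0.6, 0.1]
width: 0.0941
t 11.75 pos [ 0.5741 -0.0012 -0.0127] rot [-1.5720e+00  1.0000e-04  1.6278e+00] ang 1.6278 F [ 0.12 -0.58  0.12] w 0.0941 q6 -1.729
delta [-0.6  0.8  1.2] yaw -0.0002 norm 2.0
11.75 [ 0.5741 -0.0012 -0.0127] 0.0941
```

View pics/t6.png

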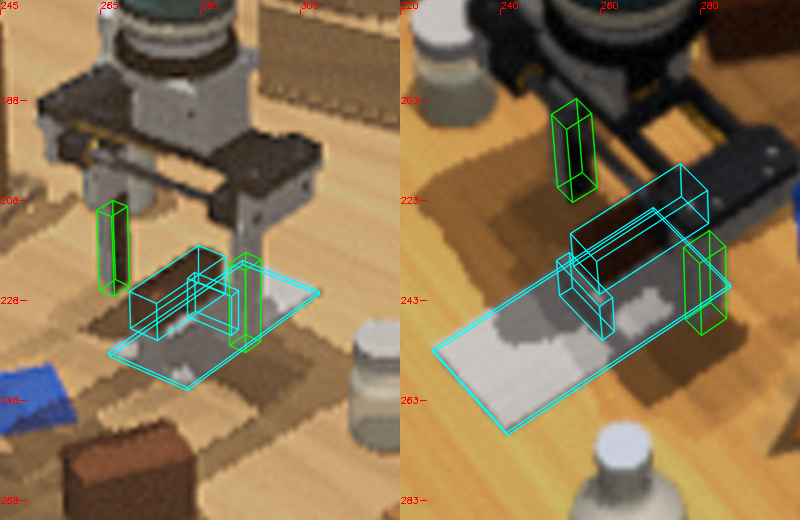

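```bash
python3 -m handwheel '[{"delta_pos":[0,0.5,0],"yaw":0},{"delta_pos":[0,0.5,0],"yaw":0},{"delta_pos":[0,0.5,0],"yaw":0},{"delta_pos":[0,0.5,0],"yaw":0},{"delta_pos":[0,0.5,0],"yaw":0},{"delta_pos":[0,0.5,0],"yaw":0},{"delta_pos":[0,0.5,0],"yaw":0},{"delta_pos":[0,0.5,0],"yaw":0},{"delta_pos":[0,0.5,0],"yaw":0},{"delta_pos":[0,0.5,0],"yaw":0},{"delta_pos":[0,0.5,0],"yaw":0}]' 255
```

```text
time: 12.95
tool_pos: [0.5736, -0.0012, -0.0138]
ee_rot: [-1.571, 0.0, 1.628]
wrist_force: [0.7, -0.4, 0.5]
width: 0.0218
```

The lifter is held, at a width of 21.8 mm. Lifting it and checking whether it stays level.

```bash
python3 -m handwheel '[{"delta_pos":[0,-4,0],"yaw":0},{"delta_pos":[0,-12,0],"yaw":0},{"delta_pos":[0,-25,0],"yaw":0},{"delta_pos":[0,-45,0],"yaw":0},{"delta_pos":[0,-70,0],"yaw":0},{"delta_pos":[0,-95,0],"yaw":0},{"delta_pos":[0,-108,0],"yaw":0},{"delta_pos":[0,-110,0],"yaw":0},{"delta_pos":[0,-110,0],"yaw":0}]' 255
python3 go.py 0.3595 -0.2755 0.096 1.492
python3 - <<'E'
from tipov import *
from bench import robot
o=robot.get_obs();p=o["tool_pos"];y=o["ee_rot"][2]-np.pi/2
L=lines("lifter",pose(p[0]+.0394*np.cos(y),p[1]+.0394*np.sin(y),p[2]+.0138,y))
run("t7",285,190,260,215,5,80,[(L,(255,255,0))])
E
```

```text
time: 13.85
tool_pos: [0.5735, -0.001, 0.0962]
ee_rot: [-1.571, -0.0, 1.628]
wrist_force: [0.1, 0.2, -1.9]
width: 0.0219
t 13.85 pos [ 0.5735 -0.001   0.0962] rot [-1.5711e+00 -1.0000e-04  1.6280e+00] ang 1.628 F [ 0.1   0.16 -1.92] w 0.0219 q6 -1.729
delta [-2.618e+02  2.000e-01  2.294e+02] yaw 0.136 norm 348.0
13.85 [ 0.5735 -0.001   0.0962] 0.0219
```

View pics/t7.png

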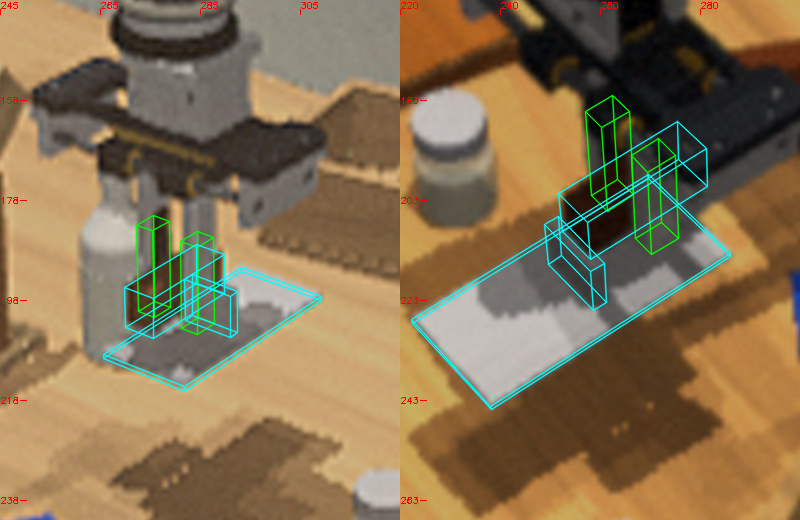

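The lifter is level and sits where predicted in both views. Next I'll carry it to in front of the stand's open end.

```bash
python3 -m handwheel '[{"delta_pos":[-14,0,12],"yaw":0.01},{"delta_pos":[-40,0,35],"yaw":0.02},{"delta_pos":[-72,0,63],"yaw":0.04},{"delta_pos":[-105,0,92],"yaw":0.06},{"delta_pos":[-138,0,121],"yaw":0.08},{"delta_pos":[-171,0,150],"yaw":0.1},{"delta_pos":[-204,0,179],"yaw":0.12},{"delta_pos":[-234,0,205],"yaw":0.13},{"delta_pos":[-254,0,223],"yaw":0.136},{"delta_pos":[-262,0,229],"yaw":0.136},{"delta_pos":[-262,0,229],"yaw":0.136}]' 255
python3 go.py 0.3595 -0.2755 0.000 1.492
python3 - <<'E'
from fit import *; from draw import lines
x=np.load("fit.npy")
L=[(lines(n,pose(x[3*i],x[3*i+1],z0[i],x[3*i+2])),c) for i,n,c in ((1,"panel",(255,255,0)),(2,"stand",(255,0,255)))]
for n,c,u,v in (("side",1,350,275),("scene",0,220,165)):
    d=snap(n,"p8"+n);q=cam(c,x[15+6*c:21+6*c]); d.update(rvec=q["rvec"],tvec=q["tvec"])
    crop(d,u,v,80,60,5,"p8"+n+"o",L)
    crop(d,u,v,80,60,5,"p8"+n+"c")
cv2.imwrite("pics/p8.png",np.vstack([np.hstack([cv2.imread(f"pics/p8{n}{k}.png") for n in("side","scene")]) for k in "oc"]))
E
```

```text
time: 15.05
tool_pos: [0.3585, -0.2763, 0.0954]
ee_rot: [-1.57, -0.001, 1.489]
wrist_force: [0.2, 0.3, -2.6]
width: 0.0218
t 15.05 pos [ 0.3585 -0.2763  0.0954] rot [-1.5696e+00 -1.0000e-03  1.4889e+00] ang 1.4889 F [ 0.15  0.27 -2.59] w 0.0218 q6 -2.271
delta [ 0.8 95.4 -1. ] yaw -0.0031 norm 95.0
```

View pics/p8.png

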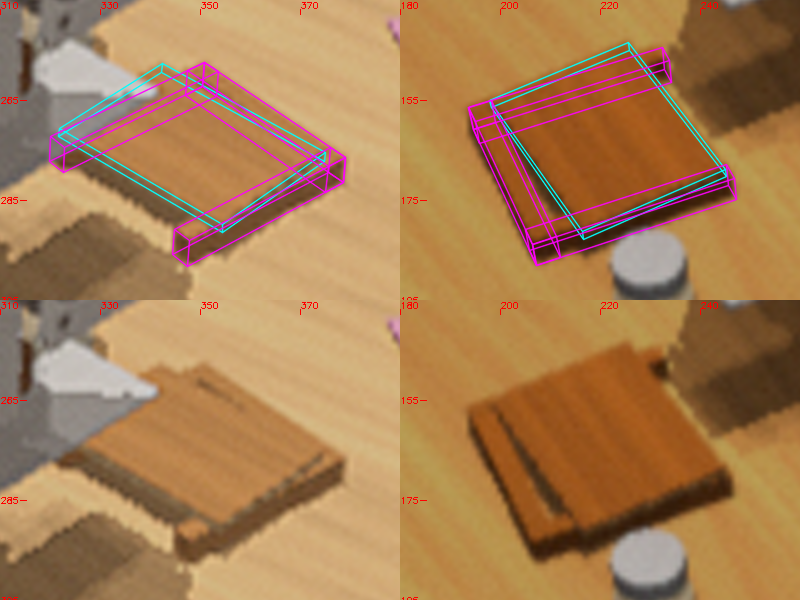

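The panel hasn't moved and is clear. Lowering so the blade's underside is at about 7 mm, in front of the panel.

```bash
python3 -m handwheel '[{"delta_pos":[1,12,-1],"yaw":-0.003},{"delta_pos":[1,38,-1],"yaw":-0.003},{"delta_pos":[1,65,-1],"yaw":-0.003},{"delta_pos":[1,88,-1],"yaw":-0.003},{"delta_pos":[1,98,-1],"yaw":-0.003},{"delta_pos":[1,102,-1],"yaw":-0.003},{"delta_pos":[1,102,-1],"yaw":-0.003},{"delta_pos":[1,102,-1],"yaw":-0.003}]' 255
python3 go.py 0.3595 -0.2755 -0.0068 1.492
cat > lv.py <<'E'
from tipov import *
import sys
def lifterpose():
    o=robot.get_obs();p=o["tool_pos"];y=o["ee_rot"][2]-np.pi/2
    return pose(p[0]+.0394*np.cos(y),p[1]+.0394*np.sin(y),p[2]+.0138,y)
def view(tag,u1,v1,u0,v0,k=5,wd=80,stuff=("panel","stand")):
    T=lifterpose(); L=[(lines("lifter",T),(255,255,0))]
    for i,n in enumerate(names):
        if n in stuff: L.append((lines(n,pose(x[3*i],x[3*i+1],z0[i],x[3*i+2])),(255,0,255)))
    for n,c,u,v in (("side",1,u1,v1),("scene",0,u0,v0)):
        d=snap(n,tag+n);q=cam(c,x[15+6*c:21+6*c]); d.update(rvec=q["rvec"],tvec=q["tvec"])
        crop(d,u,v,wd,wd*.75,k,tag+n+"o",L); crop(d,u,v,wd,wd*.75,k,tag+n+"c")
    cv2.imwrite(f"pics/{tag}.png",np.vstack([np.hstack([cv2.imread(f"pics/{tag}{n}{k2}.png") for n in("side","scene")]) for k2 in "oc"]))
    Tp=pose(x[3],x[4],.018,x[5]); print("lifter in panel frame mm",((np.linalg.inv(Tp)@T)[:3,3]*1000).round(1))
E
python3 - <<'E'
from lv import *
view("l9",325,285,240,165,4,100)
E
```

```text
time: 15.95
tool_pos: [0.362, -0.2754, -0.0047]
ee_rot: [-1.573, 0.001, 1.496]
wrist_force: [-0.1, -0.6, -2.1]
width: 0.0217
t 15.95 pos [ 0.362  -0.2754 -0.0047] rot [-1.5726e+00  1.4000e-03  1.4955e+00] ang 1.4955 F [-0.12 -0.61 -2.06] w 0.0217 q6 -2.271
delta [-0.3  2.1  2.5] yaw 0.0035 norm 3.0
lifter in panel frame mm [-137.4    0.4   -8.9]
```

View pics/l9.png

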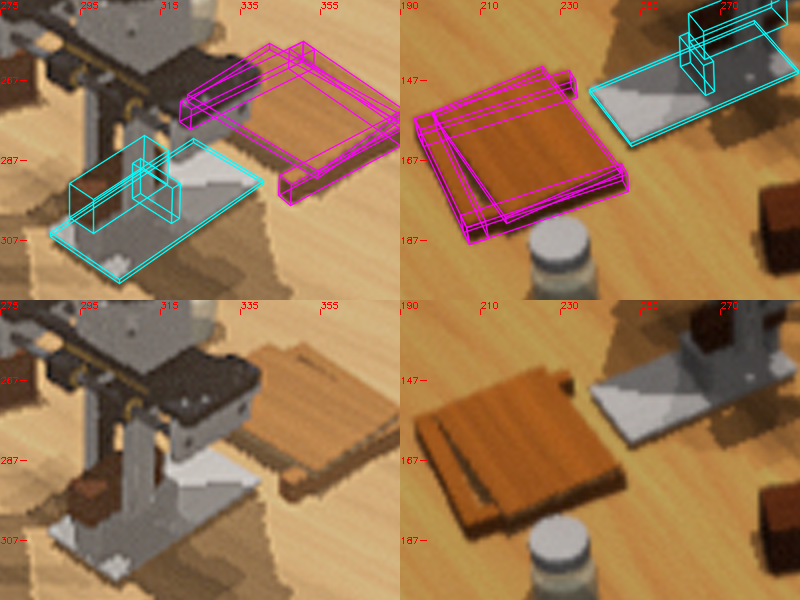

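Aligned: 0.4 mm sideways, and the tip is about 22 mm short of the panel. Sliding it in.

```bash
python3 -m handwheel '[{"delta_pos":[0,1,-5],"yaw":0.003},{"delta_pos":[0,1,-14],"yaw":0.003},{"delta_pos":[0,1,-25],"yaw":0.003},{"delta_pos":[0,1,-36],"yaw":0.003},{"delta_pos":[0,1,-47],"yaw":0.003},{"delta_pos":[0,1,-58],"yaw":0.003},{"delta_pos":[0,1,-69],"yaw":0.003},{"delta_pos":[0,1,-78],"yaw":0.003},{"delta_pos":[0,1,-84],"yaw":0.003},{"delta_pos":[0,1,-87],"yaw":0.003},{"delta_pos":[0,1,-87],"yaw":0.003},{"delta_pos":[0,1,-87],"yaw":0.003}]' 255
python3 go.py 0.3595 -0.2755 -0.0068 1.492
python3 - <<'E'
from lv import *
view("l10",340,275,225,165,4,100)
snap("wrist","w10"); crop(load("w10"),282,230,200,150,4,"w10c")
E
```

```text
time: 17.25
tool_pos: [0.4474, -0.2813, -0.007]
ee_rot: [-1.57, -0.0, 1.492]
wrist_force: [-0.1, 0.6, -2.2]
width: 0.0217
t 17.25 pos [ 0.4474 -0.2813 -0.007 ] rot [-1.5703e+00 -3.0000e-04  1.4919e+00] ang 1.4919 F [-0.08  0.6  -2.22] w 0.0217 q6 -2.16
delta [-1.2 -0.1 88.1] yaw -0.0001 norm 88.0
lifter in panel frame mm [-51.8   1.1 -11.2]
```

View pics/l10.png

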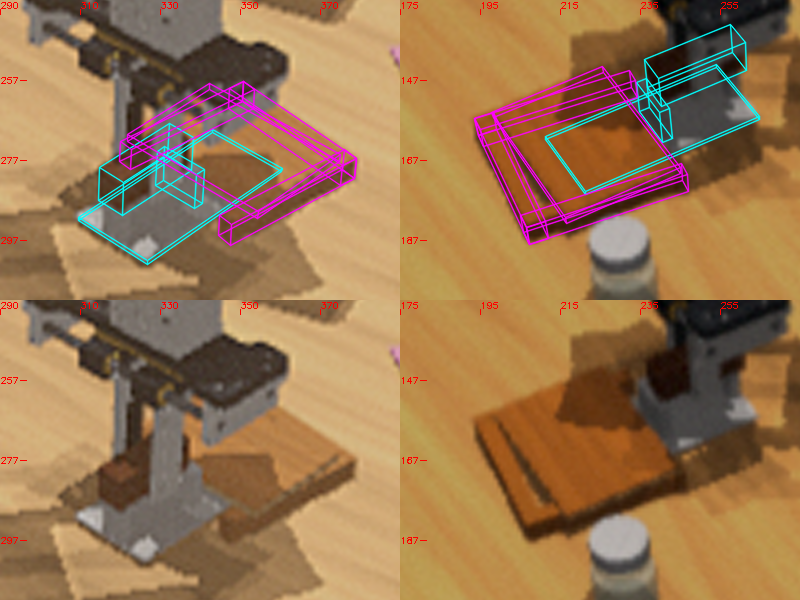

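View pics/w10.png

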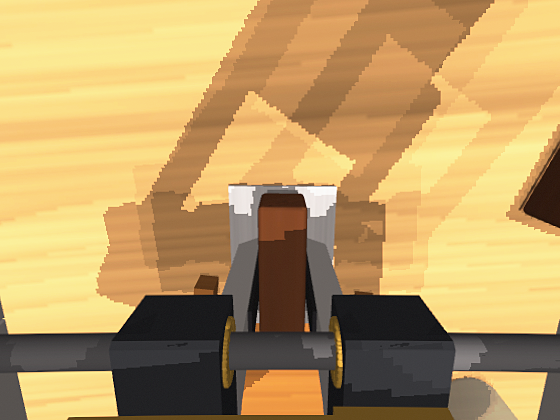

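The blade is under the panel without pushing it, with about 7 mm left to the neck. I'll go 4 mm further, then lift slowly.

```bash
python3 -m handwheel '[{"delta_pos":[0,0,-1.5],"yaw":0},{"delta_pos":[0,0,-3],"yaw":0},{"delta_pos":[0,0,-4],"yaw":0},{"delta_pos":[0,-2,-4],"yaw":0},{"delta_pos":[0,-5,-4],"yaw":0},{"delta_pos":[0,-7,-4],"yaw":0},{"delta_pos":[0,-9,-4],"yaw":0},{"delta_pos":[0,-12,-4],"yaw":0},{"delta_pos":[0,-16,-4],"yaw":0},{"delta_pos":[0,-20,-4],"yaw":0},{"delta_pos":[0,-20,-4],"yaw":0},{"delta_pos":[0,-20,-4],"yaw":0}]' 255
python3 go.py 0.3595 -0.2755 -0.0068 1.492
python3 - <<'E'
from lv import *
view("l11",345,270,225,165,4,100)
E
```

```text
time: 18.6
tool_pos: [0.4519, -0.2818, 0.0133]
ee_rot: [-1.571, 0.0, 1.492]
wrist_force: [0.3, -0.2, -3.7]
width: 0.0217
t 18.6 pos [ 0.4519 -0.2818  0.0133] rot [-1.5712e+00  1.0000e-04  1.4920e+00] ang 1.492 F [ 0.31 -0.25 -3.67] w 0.0217 q6 -2.156
delta [-1.  20.1 92.6] yaw 0.0 norm 95.0
lifter in panel frame mm [-47.4   1.    9.1]
```

View pics/l11.png

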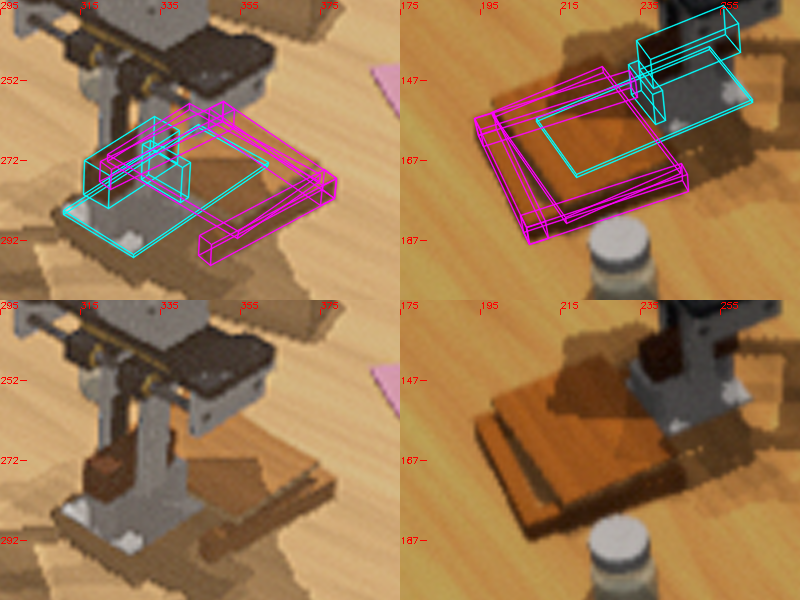

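The panel rides level on the blade, about 12 mm up. Now I'll raise it well clear and work out the carry.

```bash
python3 -m handwheel '[{"delta_pos":[0,-3,0],"yaw":0},{"delta_pos":[0,-11,0],"yaw":0},{"delta_pos":[0,-24,0],"yaw":0},{"delta_pos":[0,-43,0],"yaw":0},{"delta_pos":[0,-67,0],"yaw":0},{"delta_pos":[0,-95,0],"yaw":0},{"delta_pos":[0,-125,0],"yaw":0},{"delta_pos":[0,-155,0],"yaw":0},{"delta_pos":[0,-184,0],"yaw":0},{"delta_pos":[0,-208,0],"yaw":0},{"delta_pos":[0,-223,0],"yaw":0},{"delta_pos":[0,-230,0],"yaw":0}]' 255
python3 go.py 0.4884 0.2657 0.243 1.7259
```

```text
time: 19.9
tool_pos: [0.4525, -0.2823, 0.2468]
ee_rot: [-1.575, 0.003, 1.492]
wrist_force: [0.2, 0.3, -3.2]
width: 0.0218
t 19.9 pos [ 0.4525 -0.2823  0.2468] rot [-1.5754  0.003   1.492 ] ang 1.492 F [ 0.17  0.33 -3.15] w 0.0218 q6 -2.156
delta [549.1   2.2   7.3] yaw -0.2339 norm 549.0
```

```bash
python3 -m handwheel '[{"delta_pos":[3,0,0],"yaw":0},{"delta_pos":[11,0,0],"yaw":-0.004},{"delta_pos":[25,0,0],"yaw":-0.01},{"delta_pos":[45,0,1],"yaw":-0.018},{"delta_pos":[69,0,1],"yaw":-0.028},{"delta_pos":[95,0,1],"yaw":-0.04},{"delta_pos":[123,0,2],"yaw":-0.052},{"delta_pos":[151,0,2],"yaw":-0.064},{"delta_pos":[179,0,2],"yaw":-0.076},{"delta_pos":[207,0,3],"yaw":-0.088},{"delta_pos":[235,0,3],"yaw":-0.1},{"delta_pos":[258,0,3],"yaw":-0.11}]' 255
python3 go.py 0.4884 0.2657 0.243 1.7259
```

```text
time: 21.1
tool_pos: [0.468, -0.0216, 0.2422]
ee_rot: [-1.569, -0.001, 1.604]
wrist_force: [0.7, -0.6, -3.6]
width: 0.0218
t 21.1 pos [ 0.468  -0.0216  0.2422] rot [-1.5690e+00 -1.3000e-03  1.6045e+00] ang 1.6045 F [ 0.71 -0.6  -3.62] w 0.0218 q6 -1.772
delta [286.4  -0.5 -30.1] yaw -0.1214 norm 288.0
```

```bash
python3 -m handwheel '[{"delta_pos":[25,0,-3],"yaw":-0.01},{"delta_pos":[51,0,-5],"yaw":-0.021},{"delta_pos":[78,0,-8],"yaw":-0.032},{"delta_pos":[105,0,-11],"yaw":-0.043},{"delta_pos":[132,0,-14],"yaw":-0.054},{"delta_pos":[158,0,-17],"yaw":-0.065},{"delta_pos":[183,0,-19],"yaw":-0.076},{"delta_pos":[206,0,-22],"yaw":-0.086},{"delta_pos":[227,0,-24],"yaw":-0.096},{"delta_pos":[245,0,-26],"yaw":-0.104},{"delta_pos":[259,0,-27],"yaw":-0.111},{"delta_pos":[270,0,-28],"yaw":-0.116}]' 255
python3 -m handwheel '[{"delta_pos":[8,0,-1],"yaw":-0.003},{"delta_pos":[13,0,-1],"yaw":-0.005},{"delta_pos":[15,0,-1],"yaw":-0.005},{"delta_pos":[15,0,-1],"yaw":-0.005}]' 255
python3 go.py 0.4884 0.2657 0.243 1.7259
cat >> lv.py <<'E'
def inrack():
    T=lifterpose(); Tr=pose(x[12],x[13],0,x[14]); A=np.linalg.inv(Tr)@T
    print("lifter in rack mm",(A[:3,3]*1000).round(1),"yaw",round(np.arctan2(A[1,0],A[0,0]),4))
E
python3 - <<'E'
from lv import *
inrack()
view("l12",225,170,350,260,4,100,("rack",))
E
```

```text
time: 22.3
tool_pos: [0.4876, 0.2478, 0.2424]
ee_rot: [-1.569, 0.0, 1.72]
wrist_force: [0.3, -0.1, -3.1]
width: 0.0219
time: 22.7
tool_pos: [0.4874, 0.2613, 0.2433]
ee_rot: [-1.571, 0.0, 1.723]
wrist_force: [0.3, 0.1, -2.7]
width: 0.0221
t 22.7 pos [0.4874 0.2613 0.2433] rot [-1.5709e+00  1.0000e-04  1.7228e+00] ang 1.7228 F [ 0.31  0.11 -2.71] w 0.0221 q6 -1.333
delta [ 4.2  0.3 -1.7] yaw -0.0031 norm 5.0
lifter in rack mm [-36.6  -3.3 257.1] yaw -0.0032
lifter in panel frame mm [-55.7 554.2 239.1]
```

View pics/l12.png

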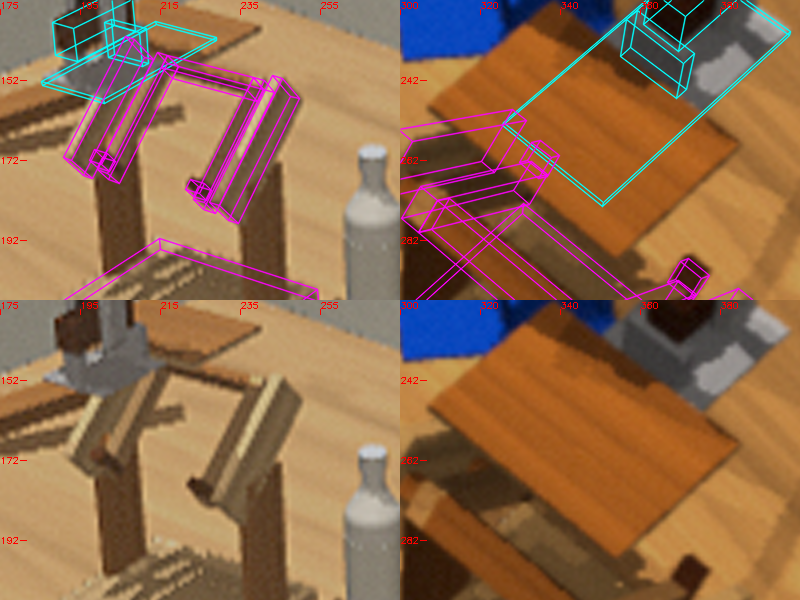

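```bash
cat > panelfit.py <<'E'
from lv import *
def pf(px,M,dcam,c,z,Tl):
    q=cam(c,x[15+6*c:21+6*c]); d=dict(dcam); d.update(rvec=q["rvec"],tvec=q["tvec"])
    M=np.array(M)/1000.
    def r(v):
        T=pose(v[0],v[1],z,v[2]); return (proj(M@T[:3,:3].T+T[:3,3],d)-np.array(px)).ravel()
    S=least_squares(r,[Tl[0,3]+.05,Tl[1,3],np.arctan2(Tl[1,0],Tl[0,0])])
    T=pose(S.x[0],S.x[1],z,S.x[2]); A=np.linalg.inv(Tl)@T
    print("panel in lifter",(A[:3,3]*1000).round(1),"yaw",np.arctan2(A[1,0],A[0,0]).round(4),S.fun.round(1)); return T
E
python3 - <<'E'
from panelfit import *
T=lifterpose()
pf([(307,248.2),(352.5,286),(384.3,257)],[(45,-60,6),(45,60,6),(-45,60,6)],load("l12scene"),0,T[2,3]+.003,T)
E
```

```text
panel in lifter [46.7 -3.3  3. ] yaw -0.0027 [-0.7 -0.6  0.7  0.2  0.   0.3]
```

```bash
python3 -m handwheel '[{"delta_pos":[2,0,-1],"yaw":-0.003},{"delta_pos":[4,3,-2],"yaw":-0.003},{"delta_pos":[5,9,-2],"yaw":-0.003},{"delta_pos":[5,17,-2],"yaw":-0.003},{"delta_pos":[5,26,-2],"yaw":-0.003},{"delta_pos":[5,34,-2],"yaw":-0.003},{"delta_pos":[5,40,-2],"yaw":-0.003},{"delta_pos":[5,44,-2],"yaw":-0.003},{"delta_pos":[5,46,-2],"yaw":-0.003},{"delta_pos":[5,46,-2],"yaw":-0.003},{"delta_pos":[5,46,-2],"yaw":-0.003}]' 255
python3 - <<'E'
from lv import *
from bench import robot
print(robot.get_obs()["wrist_force"])
inrack()
view("l13",215,170,340,270,4,100,("rack",))
E
```

```text
time: 23.9
tool_pos: [0.4888, 0.2668, 0.1976]
ee_rot: [-1.572, -0.0, 1.726]
wrist_force: [-0.6, -0.8, -2.6]
width: 0.0218
[-0.62785015 -0.75527538 -2.59299169]
lifter in rack mm [-34.3   2.  211.4] yaw 0.0
lifter in panel frame mm [-54.7 559.9 193.4]
```

View pics/l13.png

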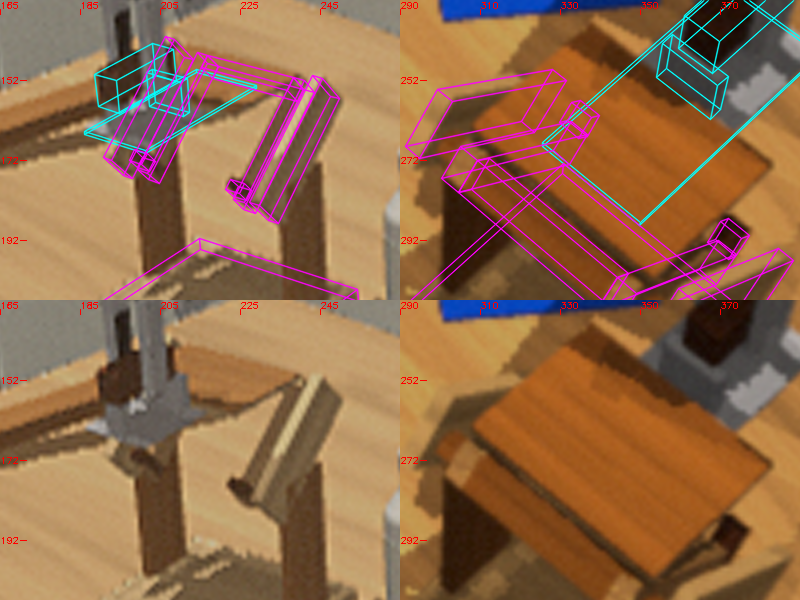

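It is centred over the bed. Now the slow arc: the far edge touches first, then the near edge tilts down as the blade sinks between the ribs.

```bash
python3 -m handwheel '[{"delta_pos":[0,2,0],"yaw":0},{"delta_pos":[0,5,0],"yaw":0},{"delta_pos":[0,8,0],"yaw":0},{"delta_pos":[0,11,0],"yaw":0},{"delta_pos":[0,14,-0.5],"yaw":0},{"delta_pos":[0,17,-1],"yaw":0},{"delta_pos":[0,20,-1],"yaw":0},{"delta_pos":[0,23,-1.5],"yaw":0},{"delta_pos":[0,26,-2],"yaw":0},{"delta_pos":[0,28,-3],"yaw":0},{"delta_pos":[0,29,-3],"yaw":0},{"delta_pos":[0,29,-3],"yaw":0}]' 255
python3 - <<'E'
from lv import *
from bench import robot
print(robot.get_obs()["wrist_force"])
inrack()
view("l14",215,170,340,270,4,100,("rack",))
E
```

```text
time: 25.2
tool_pos: [0.4916, 0.2672, 0.168]
ee_rot: [-1.571, -0.0, 1.726]
wrist_force: [-0.6, -0.5, -1.9]
width: 0.022
[-0.60651449 -0.51183852 -1.85913577]
lifter in rack mm [-31.6   2.  181.8] yaw 0.0001
lifter in panel frame mm [-52.  560.5 163.8]
```

View pics/l14.png

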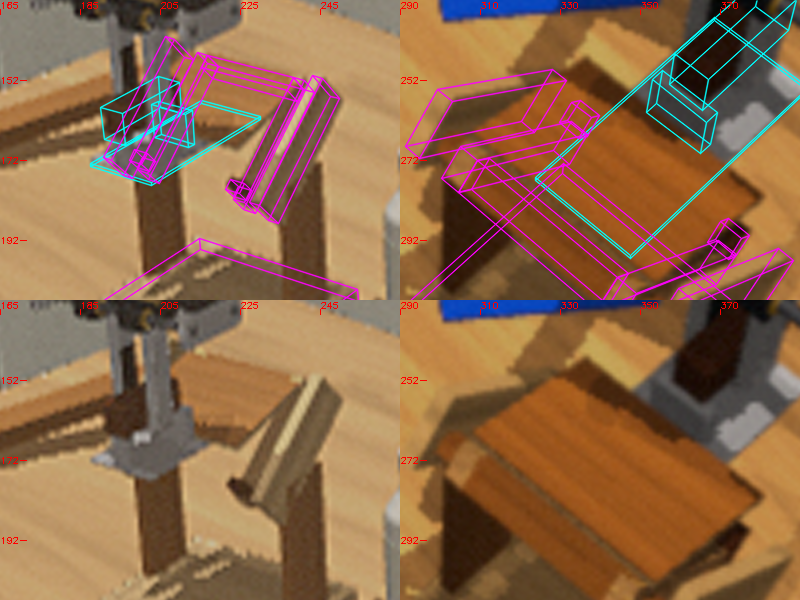

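The far edge is resting on the ribs and the panel is tilting as planned. Continuing the arc.

```bash
python3 -m handwheel '[{"delta_pos":[0,2,0],"yaw":0},{"delta_pos":[0,5,-1],"yaw":0},{"delta_pos":[0,8,-2],"yaw":0},{"delta_pos":[0,11,-3],"yaw":0},{"delta_pos":[0,14,-4],"yaw":0},{"delta_pos":[0,17,-5],"yaw":0},{"delta_pos":[0,20,-7],"yaw":0},{"delta_pos":[0,23,-8],"yaw":0},{"delta_pos":[0,26,-10],"yaw":0},{"delta_pos":[0,28,-11],"yaw":0},{"delta_pos":[0,29,-11],"yaw":0},{"delta_pos":[0,29,-11],"yaw":0}]' 255
python3 - <<'E'
from lv import *
from bench import robot
print(robot.get_obs()["wrist_force"])
inrack()
view("l15",215,170,340,270,4,100,("rack",))
E
```

```text
time: 26.5
tool_pos: [0.5024, 0.2688, 0.139]
ee_rot: [-1.571, 0.0, 1.726]
wrist_force: [0.1, -1.0, -2.6]
width: 0.0218
[ 0.07328283 -0.96288871 -2.61565273]
lifter in rack mm [-20.6   1.9 152.8] yaw 0.0
lifter in panel frame mm [-41.4 563.  134.8]
```

View pics/l15.png

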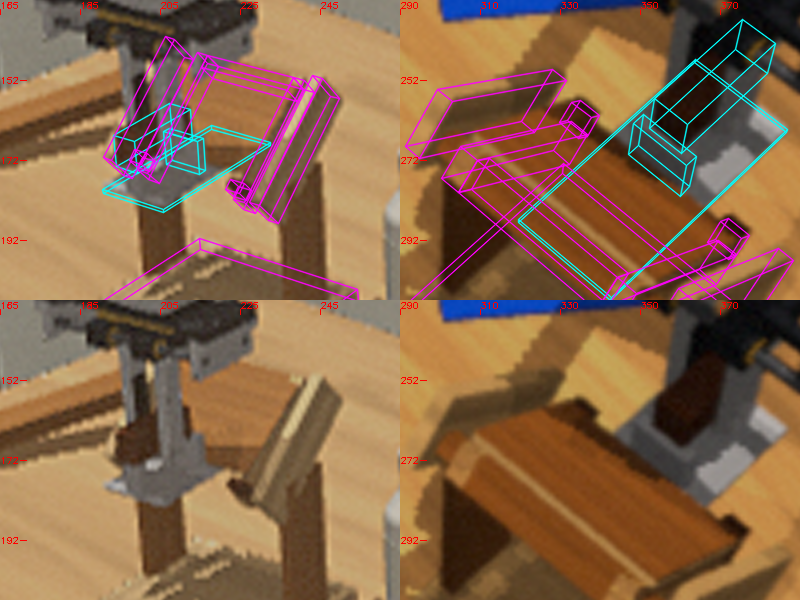

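```bash
python3 -m handwheel '[{"delta_pos":[0,1.5,-0.5],"yaw":0},{"delta_pos":[0,3.5,-1],"yaw":0},{"delta_pos":[0,5.5,-1],"yaw":0},{"delta_pos":[0,7.5,-1],"yaw":0},{"delta_pos":[0,9.5,-1],"yaw":0},{"delta_pos":[0,11.5,-1],"yaw":0},{"delta_pos":[0,13.5,-1],"yaw":0},{"delta_pos":[0,15.5,0],"yaw":0},{"delta_pos":[0,17,0],"yaw":0},{"delta_pos":[0,18,1],"yaw":0},{"delta_pos":[0,18,1],"yaw":0}]' 255
python3 - <<'E'
from lv import *
from bench import robot
print(robot.get_obs()["wrist_force"])
inrack()
view("l16",215,170,340,270,4,100,("rack",))
E
```

```text
time: 27.7
tool_pos: [0.5013, 0.2687, 0.121]
ee_rot: [-1.571, 0.0, 1.726]
wrist_force: [-0.0, -0.4, -1.9]
width: 0.0221
[-0.0209387  -0.38358971 -1.93077759]
lifter in rack mm [-21.7   2.  134.8] yaw 0.0001
lifter in panel frame mm [-42.5 562.7 116.8]
```

View pics/l16.png

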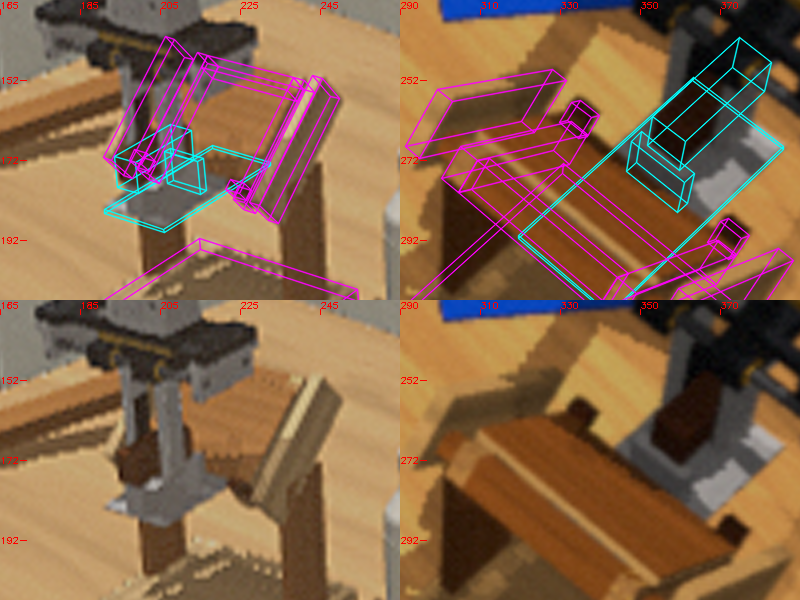

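The panel lies on the ribs, and the wrist force is now the lifter's weight alone. Before drawing back I'll check where the small rack is and whether it is in the way.

Run:
```python
from h import *
s=load("s0");d=load("d0")
print(onz([(410,292),(455,335),(492,312),(440,268)],.01,s)[:,:2].round(3).tolist())
print(onz([(120,220),(143,233),(172,222),(150,207)],.01,d)[:,:2].round(3).tolist())
print(onz([(437,262),(492,296)],.12,s)[:,:2].round(3).tolist(), onz([(137,172),(157,185)],.12,d)[:,:2].round(3).tolist())
```

```text
[[0.392, 0.331], [0.387, 0.471], [0.275, 0.482], [0.285, 0.326]]
[[0.283, 0.466], [0.287, 0.34], [0.392, 0.323], [0.403, 0.461]]
[[0.35, 0.345], [0.318, 0.475]] [[0.416, 0.531], [0.402, 0.398]]
```

```bash
python3 -m handwheel '[{"delta_pos":[0,0,2],"yaw":0},{"delta_pos":[0,0,4],"yaw":0},{"delta_pos":[0,0,7],"yaw":0},{"delta_pos":[0,0,11],"yaw":0},{"delta_pos":[0,0,16],"yaw":0},{"delta_pos":[0,0,22],"yaw":0},{"delta_pos":[0,0,26],"yaw":0},{"delta_pos":[0,0,28],"yaw":0},{"delta_pos":[0,0,28],"yaw":0}]' 255
python3 - <<'E'
from lv import *
from bench import robot
print(robot.get_obs()["wrist_force"])
inrack()
T=pose(x[12],x[13],0,x[14])@pose(.02,0,.175,0,-np.radians(40))
P=[(lines("panel",T),(0,255,0)),(lines("bed",T),(255,0,255))]
for n,c,u,v in (("side",1,225,160),("scene",0,345,280)):
    d=snap(n,"l17"+n);q=cam(c,x[15+6*c:21+6*c]); d.update(rvec=q["rvec"],tvec=q["tvec"])
    crop(d,u,v,80,60,5,"l17"+n+"o",P);crop(d,u,v,80,60,5,"l17"+n+"c")
cv2.imwrite("pics/l17.png",np.vstack([np.hstack([cv2.imread(f"pics/l17{n}{k2}.png") for n in("side","scene")]) for k2 in "oc"]))
E
```

```text
time: 28.7
tool_pos: [0.4736, 0.2644, 0.1213]
ee_rot: [-1.571, -0.0, 1.726]
wrist_force: [0.1, -0.3, -1.9]
width: 0.0218
[ 0.11610234 -0.34617862 -1.89356631]
lifter in rack mm [-49.8   2.1 135.1] yaw 0.0003
```

View pics/l17.png

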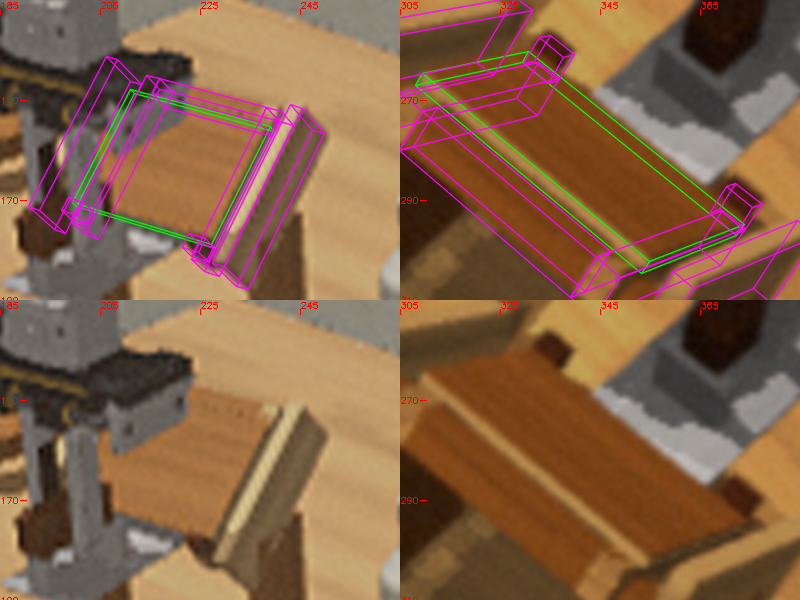

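Drawing the lifter fully out now. I'll inspect the panel once it is clear.

```bash
python3 -m handwheel '[{"delta_pos":[0,0,6],"yaw":0},{"delta_pos":[0,0,16],"yaw":0},{"delta_pos":[0,0,28],"yaw":0},{"delta_pos":[0,0,42],"yaw":0},{"delta_pos":[0,0,56],"yaw":0},{"delta_pos":[0,0,69],"yaw":0},{"delta_pos":[0,0,78],"yaw":0},{"delta_pos":[0,0,83],"yaw":0},{"delta_pos":[0,0,85],"yaw":0},{"delta_pos":[0,0,85],"yaw":0}]' 255
python3 - <<'E'
from lv import *
inrack()
for n,c,u,v in (("side",1,222,160),("scene",0,340,285)):
    d=snap(n,"l18"+n)
    crop(d,u,v,80,60,10,"l18"+n)
E
python3 go.py 0.5736 -0.0012 0.096 1.628
```

```text
time: 29.8
tool_pos: [0.3899, 0.2513, 0.1213]
ee_rot: [-1.571, -0.0, 1.726]
wrist_force: [-0.2, -0.2, -2.8]
width: 0.0221
lifter in rack mm [-134.5    2.   135.1] yaw 0.0001
t 29.9 pos [0.3902 0.2513 0.1212] rot [-1.5711e+00 -1.0000e-04  1.7258e+00] ang 1.7258 F [-0.68  0.27 -1.15] w 0.0218 q6 -1.276
delta [-277.8   25.2 -142.2] yaw 0.0978 norm 313.0
```

View pics/l18scene.png

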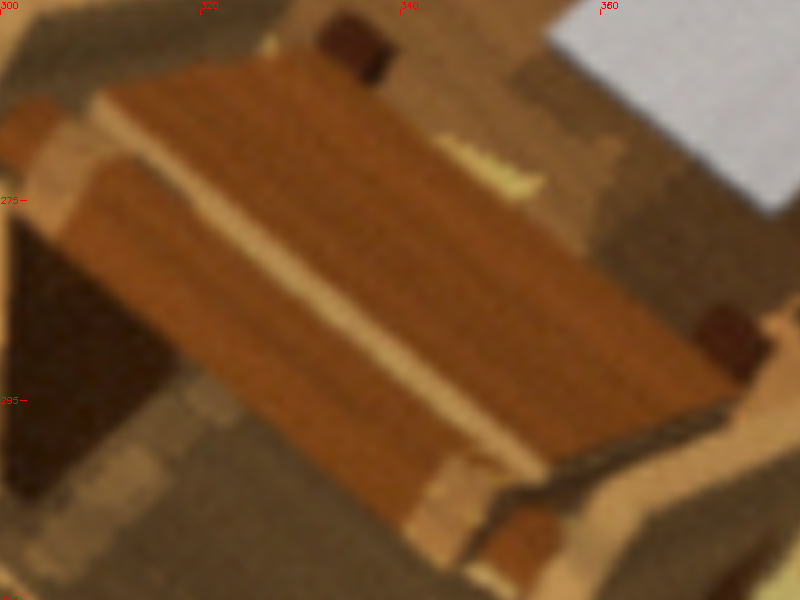

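View pics/l18side.png

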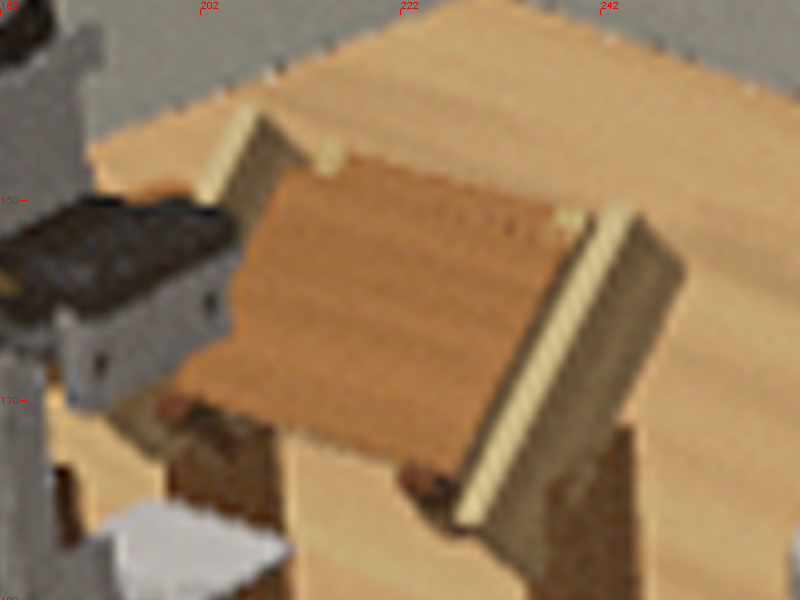

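The panel lies flat with its lower edge at both stops, the scene view's dark stops at (335,261) and (373,289). I'll put numbers on it in the bed's frame.

Run:
```python
from lv import *
Tb=pose(x[12],x[13],0,x[14])@pose(.02,0,.175,0,-np.radians(40)); Ti=np.linalg.inv(Tb)
def onbed(uv,d,c,z=.006):
    q=cam(c,x[15+6*c:21+6*c]); d=dict(d); d.update(rvec=q["rvec"],tvec=q["tvec"])
    o,r=ray(uv,d); o=Ti[:3,:3]@o+Ti[:3,3]; r=r@Ti[:3,:3].T
    return ((o+r*((z-o[2])/r[:,2])[:,None])*1000).round(1)[:,:2].tolist()
s=load("l18scene");d=load("l18side")
S=np.array([(108,92),(550,462),(745,390)])/10+[300,255]; D=np.array([(285,170),(585,230),(465,462)])/10+[182,130]
print("scene far-L(45,-60?) far-R near-R",onbed(S,s,0)); print("side farleft farright nearright",onbed(D,d,1))
# cheek inner top edges z=16
print("side cheek tops inner R/L far", onbed(np.array([(600,208),(258,110)])/10+[182,130],d,1,.016))
# stop top uphill edges
print("stops scene",onbed(np.array([(365,88),(735,368)])/10+[300,255],s,0,.014))
```

```text
scene far-L(45,-60?) far-R near-R [[39.0, -60.8], [40.5, 57.8], [-50.9, 58.6]]
side farleft farright nearright [[47.3, 64.0], [54.5, -61.1], [-35.0, -59.2]]
side cheek tops inner R/L far [[59.7, -69.8], [62.3, 78.4]]
stops scene [[-29.8, -39.2], [-37.1, 57.9]]
```

The two cameras bracket the ideal pose: the upper edge reads x = 40 and 51 mm, mean 45, and it is centred sideways within about 2 mm. Now I'll carry the lifter back to where it lay, first sideways, clear of the rack.

```bash
python3 -m handwheel '[{"delta_pos":[-10,0,4],"yaw":0},{"delta_pos":[-30,0,8],"yaw":0.01},{"delta_pos":[-58,0,12],"yaw":0.02},{"delta_pos":[-92,0,17],"yaw":0.035},{"delta_pos":[-128,0,22],"yaw":0.05},{"delta_pos":[-162,0,25],"yaw":0.065},{"delta_pos":[-194,0,28],"yaw":0.08},{"delta_pos":[-220,0,28],"yaw":0.09},{"delta_pos":[-238,0,20],"yaw":0.095},{"delta_pos":[-250,0,5],"yaw":0.098},{"delta_pos":[-258,0,-15],"yaw":0.098},{"delta_pos":[-263,0,-40],"yaw":0.098}]' 255
python3 go.py 0.5736 -0.0012 0.03 1.628
```

```text
time: 31.1
tool_pos: [0.4702, -0.004, 0.1212]
ee_rot: [-1.571, 0.001, 1.626]
wrist_force: [-0.5, 0.1, -1.2]
width: 0.0217
t 31.1 pos [ 0.4702 -0.004   0.1212] rot [-1.5706e+00  6.0000e-04  1.6259e+00] ang 1.6259 F [-0.47  0.09 -1.24] w 0.0217 q6 -1.755
delta [  -2.8   91.2 -103.4] yaw -0.0021 norm 138.0
```

```bash
python3 -m handwheel '[{"delta_pos":[-1,2,-22],"yaw":-0.002},{"delta_pos":[-2,6,-50],"yaw":-0.002},{"delta_pos":[-3,14,-76],"yaw":-0.002},{"delta_pos":[-3,28,-95],"yaw":-0.002},{"delta_pos":[-3,50,-102],"yaw":-0.002},{"delta_pos":[-3,76,-103],"yaw":-0.002},{"delta_pos":[-3,100,-103],"yaw":-0.002},{"delta_pos":[-3,118,-103],"yaw":-0.002},{"delta_pos":[-3,127,-103],"yaw":-0.002},{"delta_pos":[-3,130,-103],"yaw":-0.002},{"delta_pos":[-3,131,-103],"yaw":-0.002},{"delta_pos":[-3,131,-103],"yaw":-0.002}]' 255
python3 go.py 0.5736 -0.0012 -0.0138 1.628
```

```text
time: 32.3
tool_pos: [0.5739, 0.0002, -0.0086]
ee_rot: [-1.573, 0.0, 1.63]
wrist_force: [0.9, -0.2, -1.6]
width: 0.0217
t 32.3 pos [ 5.739e-01  2.000e-04 -8.600e-03] rot [-1.5729e+00  3.0000e-04  1.6298e+00] ang 1.6298 F [ 0.94 -0.19 -1.55] w 0.0217 q6 -1.728
delta [-1.4  5.2  0.4] yaw 0.0018 norm 5.0
```

```bash
python3 -m handwheel '[{"delta_pos":[0,1,0],"yaw":0},{"delta_pos":[0,2,0],"yaw":0},{"delta_pos":[0,3,0],"yaw":0},{"delta_pos":[0,3.5,0],"yaw":0},{"delta_pos":[0,3.5,0],"yaw":0}]' 255
```

```text
time: 32.8
tool_pos: [0.5729, 0.0005, -0.0134]
ee_rot: [-1.571, -0.0, 1.63]
wrist_force: [0.7, -0.3, -2.5]
width: 0.0218
```

```bash
python3 -m handwheel '[{"delta_pos":[0,0.4,0],"yaw":0},{"delta_pos":[0,0.8,0],"yaw":0},{"delta_pos":[0,0.8,0],"yaw":0}]' 255
```

```text
time: 33.1
tool_pos: [0.5731, 0.0005, -0.0138]
ee_rot: [-1.571, -0.0, 1.63]
wrist_force: [-1.2, 0.7, 0.3]
width: 0.0221
```

The wrist force shows the lifter resting on the bench. Releasing and going up.

```bash
python3 -m handwheel '[{"delta_pos":[0,0,0],"yaw":0},{"delta_pos":[0,0,0],"yaw":0},{"delta_pos":[0,0,0],"yaw":0},{"delta_pos":[0,0,0],"yaw":0},{"delta_pos":[0,-6,0],"yaw":0},{"delta_pos":[0,-25,0],"yaw":0},{"delta_pos":[0,-60,0],"yaw":0},{"delta_pos":[0,-105,0],"yaw":0},{"delta_pos":[0,-150,0],"yaw":0},{"delta_pos":[0,-195,0],"yaw":0},{"delta_pos":[0,-235,0],"yaw":0},{"delta_pos":[0,-265,0],"yaw":0}]' 0
python3 go.py 0.46 0.26 0.33 1.7259
python3 - <<'E'
from h import *
snap("scene","f1");snap("side","f1d")
E
```

```text
time: 34.3
tool_pos: [0.5736, 0.0004, 0.2552]
ee_rot: [-1.576, 0.001, 1.63]
wrist_force: [1.1, 0.5, 0.2]
width: 0.094
t 34.3 pos [5.736e-01 4.000e-04 2.552e-01] rot [-1.5757e+00  7.0000e-04  1.6301e+00] ang 1.6301 F [1.12 0.51 0.17] w 0.094 q6 -1.728
delta [265.8 -75.5  97.6] yaw -0.0958 norm 293.0
```

View pics/f1.png

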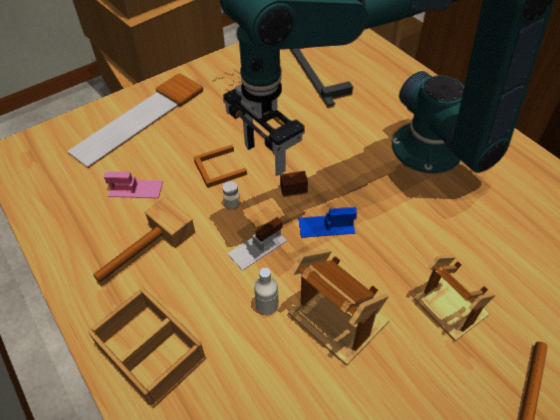

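View pics/f1d.png

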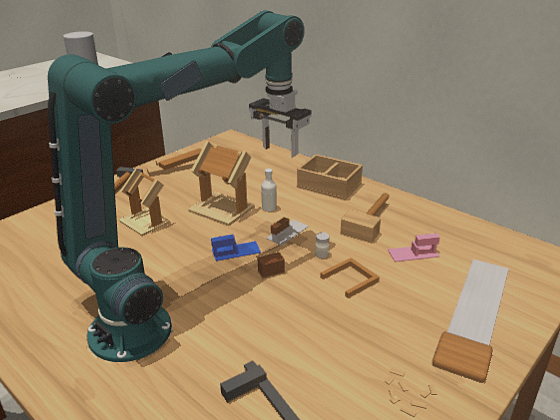

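Everything is in place: the block is upright at (294,183), the lifter is flat at (258,243), and the bystanders haven't moved. One last close look at the panel on the stops, now with nothing in front of it.

Run:
```python
from h import *
crop(load("f1d"),220,165,80,60,5,"f2");crop(load("f1"),340,285,80,60,5,"f3")
crop(load("f1"),294,184,80,60,5,"f4");crop(load("f1d"),290,230,80,60,5,"f5")
I=[cv2.imread(f"pics/f{i}.png") for i in (2,3,4,5)]
cv2.imwrite("pics/f6.png",np.vstack([np.hstack(I[:2]),np.hstack(I[2:])]))
```

```text
(no output)
```

View pics/f6.png

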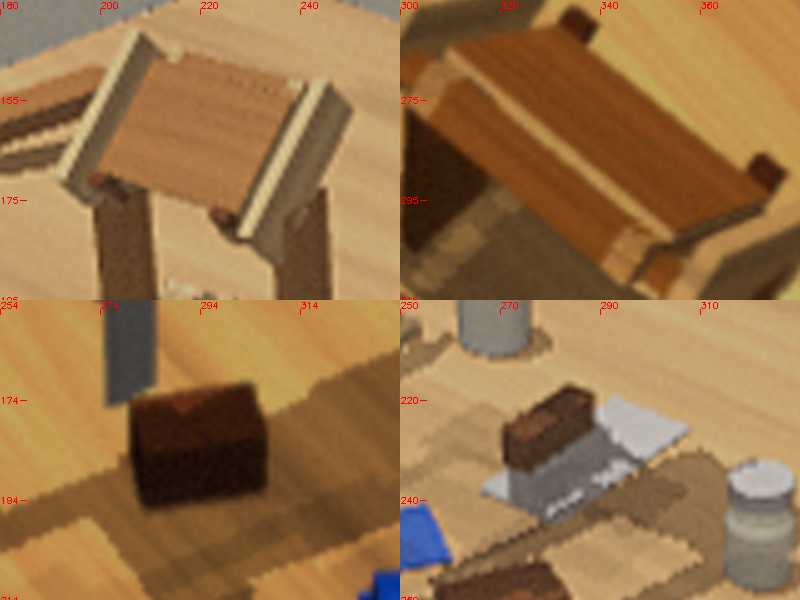

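Run:
```python
from lv import *
Tb=pose(x[12],x[13],0,x[14])@pose(.02,0,.175,0,-np.radians(40)); Ti=np.linalg.inv(Tb)
def onbed(uv,d,c,z):
    q=cam(c,x[15+6*c:21+6*c]); d=dict(d); d.update(rvec=q["rvec"],tvec=q["tvec"])
    o,r=ray(uv,d); o=Ti[:3,:3]@o+Ti[:3,3]; r=r@Ti[:3,:3].T
    return ((o+r*((z-o[2])/r[:,2])[:,None])*1000).round(1)[:,:2].tolist()
s=load("l18scene");d=load("l18side")
print("scene rib end (60,46),(60,58)",onbed(np.array([(405,528),(455,568)])/10+[300,255],s,0,0.))
print("scene panel far bottom edge at right",onbed(np.array([(545,482)])/10+[300,255],s,0,0.), "top",onbed(np.array([(550,462)])/10+[300,255],s,0,.006))
print("side rib end R (60,-58..-46)",onbed(np.array([(588,212),(558,208)])/10+[182,130],d,1,0.),"L",onbed(np.array([(345,148),(318,140)])/10+[182,130],d,1,0.))
print("side panel far",onbed(np.array([(575,236),(350,162)])/10+[182,130],d,1,.006))
```

```text
scene rib end (60,46),(60,58) [[92.1, 56.1], [91.3, 67.9]]
scene panel far bottom edge at right [[35.9, 57.8]] top [[40.5, 57.8]]
side rib end R (60,-58..-46) [[63.2, -54.6], [61.9, -42.7]] L [[63.0, 49.7], [63.3, 61.9]]
side panel far [[51.6, -58.5], [56.3, 40.3]]
```

The corner-based check is too coarse at about 3 mm per pixel, so I'll look from close by with the wrist camera, keeping the fingers about 70 mm above the panel.

```bash
python3 go.py 0.621 0.2855 0.275 1.7259
```

```text
t 34.4 pos [5.753e-01 3.000e-04 2.578e-01] rot [-1.5826  0.0018  1.6301] ang 1.6301 F [ 0.68 -0.26 -0.36] w 0.0944 q6 -1.728
delta [282.  -17.  -62.7] yaw -0.0958 norm 289.0
```

```bash
python3 -m handwheel '[{"delta_pos":[15,-10,-3],"yaw":0},{"delta_pos":[45,-20,-10],"yaw":-0.02},{"delta_pos":[80,-20,-18],"yaw":-0.03},{"delta_pos":[118,-20,-26],"yaw":-0.04},{"delta_pos":[156,-20,-35],"yaw":-0.05},{"delta_pos":[192,-20,-43],"yaw":-0.06},{"delta_pos":[225,-20,-50],"yaw":-0.08},{"delta_pos":[252,-20,-56],"yaw":-0.09},{"delta_pos":[270,-20,-60],"yaw":-0.096},{"delta_pos":[280,-20,-62],"yaw":-0.096},{"delta_pos":[280,-20,-62],"yaw":-0.096},{"delta_pos":[280,-20,-62],"yaw":-0.096}]' 0
python3 - <<'E'
from h import *
snap("wrist","w20")
crop(load("w20"),280,210,560,420,1.42,"w20c")
E
```

```text
time: 35.6
tool_pos: [0.618, 0.2833, 0.27]
ee_rot: [-1.569, 0.001, 1.726]
wrist_force: [1.2, 0.1, -0.4]
width: 0.094
```

View pics/w20c.png

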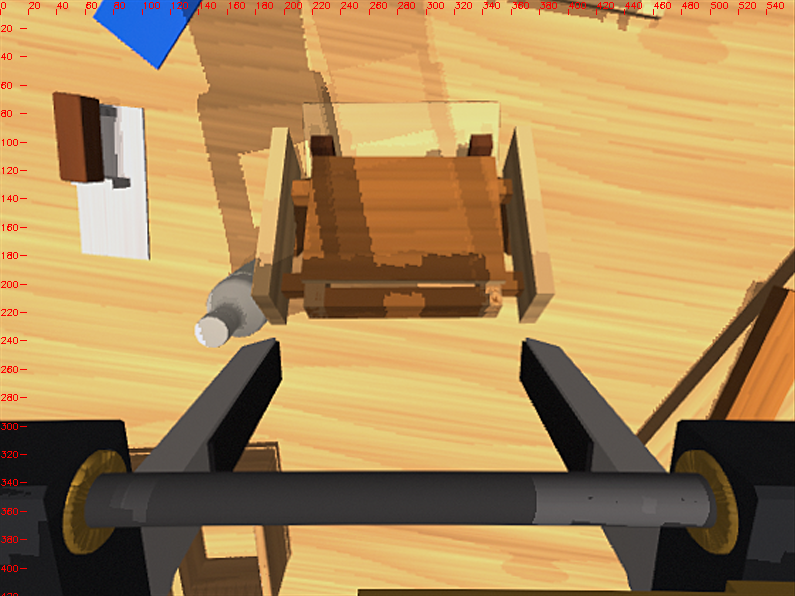

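Clear view: the panel sits square and centred between the cheeks. I'll enlarge the stops at about (227,102) and (340,102).

Run:
```python
from h import *
w=load("w20")
crop(w,227,108,50,37,8,"g1");crop(w,338,108,50,37,8,"g2");crop(w,282,155,180,90,4.4,"g3")
cv2.imwrite("pics/g.png",np.vstack([np.hstack([cv2.imread("pics/g1.png"),cv2.imread("pics/g2.png")]),cv2.resize(cv2.imread("pics/g3.png"),(800,300))[:300]]))
```

```text
(no output)
```

View pics/g.png

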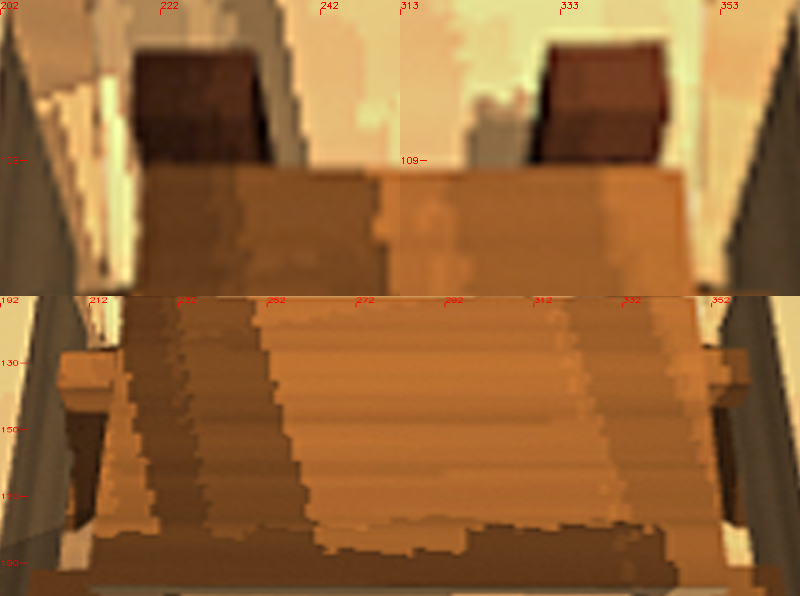

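The panel's lower edge meets both dark stops with no strip of rib showing between them. The gripper is clear of everything, so I'm handing in.

```bash
python3 -c "
from bench import robot
print(robot.close_job()); print(robot.get_obs()['time'])"
```

```text
the job is handed in; nothing more can be done
None
the job is handed in; nothing more can be done
```

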